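# Load a keyed cradle on a tipping tray and send it to the run-out deck

### The job

Pick up the blue cradle with its fitting and lower it, at the slope of the tipping tray, onto the yellow sled that lies loosely between the tray's side flanges, feeling for the place where both lugs drop fully home in the sled's notches; do it so gently that the tray does not tip while you hold the cradle. Then let go and get clear: the cradle's weight must tip the tray by itself and carry the sled, with the cradle still keyed on it, down onto the white run-out deck, and the empty tray must have swung back. Leave the other things on the bench where they are.

Things in the scene. Friction and masses are not known exactly. Their poses are not given: they have to be found in the camera images.
- cradle_grip (a point): Grip point of the blue loose steel cradle that holds a grey pipe fitting: mid-way between its two flat parallel side cheeks (50 mm over their outer faces along y, 80 mm long along x, from 14 mm below to 16 mm above this point). The fitting's top is 22 mm above it. Standing on the bench it is 28 mm up. x is the cradle's length, z is up out of the cradle.
- cradle: The cradle: base plate 126 (x) x 50 (y), origin in the middle of its underside, 20 mm below cradle_grip; 0.7 to 0.86 kg in all. It stands on two lugs under the plate, 8 mm deep, 10 mm long, 54.5 mm from the middle: 37 mm wide (y) at +x, 23 mm at -x. Fully home on the sled cradle_grip is 44 mm above the floor of tray or deck; with the lugs on top of the sled's posts 52 mm.
- tray_mark (a point): Point on the white floor of the tipping tray, mid-way between its side flanges (15 mm high, at y = +-42 mm); at rest 73.7 mm ahead of the tipper's origin and 179 mm up. z is the floor's normal, leaning 25 deg back towards the robot; x points up the slope, away from the robot. The middle of the yellow sled lies at x = 0 (+-1 mm) but anywhere from y = -9 to 9 mm (not reported: see or feel it).
- tray (a joint): Tilt of the tipping tray, rad: 0 at rest (25 deg slope, low end towards the robot), 0.89 tipped (26 deg down, away from the robot). The counterweight holds it at rest under the sled alone; about 4 N pressing on the middle of the sled starts to tip it, so does the cradle's weight. A damper slows it: 1 to 3 s to go over; empty it swings back in 2 to 3 s.
- tipper: Fixed grey frame of tray and deck, 400 long (its x, away from the robot) x 140 wide; origin on the bench below the pivot (136 mm up); bearing plates reach 160 mm up. Loose on the tray, square to it, lies the yellow sled, 130 (x) x 62 x 24 high. Its end posts have notches in their tops, 11 mm deep, 40 mm wide (y) at +x, 26 mm at -x: 1.5 mm of play for the lugs in x and y, one way round only.
- deck: White run-out deck after the tipped tray, 162 long, sloping 21 deg down away from the robot to a rubber buffer; origin in the middle of its upper edge, 148 mm ahead of the tipper's origin and 71.5 mm up, x down the slope, z its normal. Sled and cradle slide down to the buffer by themselves.
- bonnet: Grey cast bonnet, 104 mm across the flange, 77 high; bystander on the side of the tipper where the cradle is not. Origin at the middle of its underside.
- tape: Roll of black tape lying flat, 68 mm across, 19 high; bystander. Origin at the middle of its underside.
- brown_bottle: Brown bottle with red cap, 27 mm across, 56 high; bystander. Origin at the middle of its underside.
- square_fitting: Grey cast fitting with a square end, 55 x 84 x 35; bystander. Origin at the middle of its underside.

How it is judged (in metres and radians):
On the way, in this order (a step that is already met when the one before it is completed fails the run):
1. the cradle is lifted clear of the bench in the gripper (contact force between the fingers and cradle above 1 N and height (world z) of cradle_grip above 0.1 m), for 0.1 s.
2. both lugs are fully home in the notches of the sled on the tray while the gripper still holds the cradle and the tray is still at rest (z of cradle_grip in the frame of tray_mark between 0.0415 and 0.0465 m and x of cradle_grip in the frame of tray_mark between -0.007 and 0.007 m and y of cradle_grip in the frame of tray_mark between -0.0145 and 0.0145 m and angle between the z axis of cradle_grip and the z axis of tray_mark, either way round below 0.06 rad and contact force between the fingers and cradle above 1 N and value of joint tray below 0.1 rad), for 0.1 s.
3. let go: the cradle's weight tips the tray with the robot touching nothing (value of joint tray above 0.55 rad and contact force between each of the fingers, the arm and anything else below 0.1 N), for 0.05 s.
At the end, for the whole second after the job is handed in: The cradle rests on the sled on the run-out deck, still keyed: its grip point 44 mm (+-2.5) above the deck's surface, flat to it within 3.4 deg, at least 62 mm down from the deck's upper edge; the empty tray has swung back to within 0.1 rad of rest (z of cradle_grip in the frame of deck between 0.0415 and 0.0465 m and x of cradle_grip in the frame of deck between 0.062 and 0.12 m and y of cradle_grip in the frame of deck between -0.022 and 0.022 m and angle between the z axis of cradle_grip and the z axis of deck, either way round below 0.06 rad and value of joint tray below 0.1 rad and linear speed of cradle below 0.02 m/s); the robot touches nothing.
It fails at once if a bystander (bonnet, tape, brown bottle, square fitting) is moved more than 25 mm (distance of any of bonnet, tape, brown_bottle, square_fitting from where it was at the start of the episode above 0.025 m).
It fails at once if the tray is tipped (over 0.25 rad) while the gripper holds the cradle (value of joint tray above 0.25 rad and contact force between the fingers and cradle above 1 N).
It fails at once if the tray or its frame is pushed hard (over 25 N) by the robot (contact force between the arm and tipper above 25 N).
It also fails if it takes over 56 s, if anything falls off the work surface, if the arm or the gripper's body presses on something with over 40 N, if the wrist force passes 120 N, or if a joint passes its speed limit or range.

### The arm

A 6-joint arm with a two-finger parallel gripper is mounted at the origin on a cart in front of the work surface, level with it; the furniture and walls round the work are solid. World frame = base frame: x ahead of the robot, y to its left, z up, the work surface at z = 0. Lengths are in m, angles in degrees, forces in N, time in s.
With the tool pointing down it reaches from about 0.25 to 0.85 m from the base axis. Payload 12.5 kg.
Tool frame: the origin (TCP) lies between the finger pads; the fingertips stand 14 mm ahead of it and the grasp point (between the pads) lies 5 mm behind it; z points along the fingers, y is the direction in which the jaws open and shut (so a half turn about z gives the same grasp; the last joint's range is limited). The gripper opens to 93 mm and grips with 3 to 60 N. Pads are 15 mm wide; open, the fingers measure 128 mm over their backs; the gripper's body (75 mm by 188 mm) begins 65 mm behind the grasp point.
Start: joints at [70.955, 20.094, 94.641, -0, 65.266, -4.847], TCP at [0.135, 0.533, 0.233] pointing down, gripper open.
Joint ranges: [-157.81, 157.81], [-45, 120.19], [0.68, 151.7], [-89.99, 269.99], [4.06, 180], [-164.3, 164.3]. Speed limits (degrees/s): [127.2, 127.2, 159.86, 180, 180, 180].

### API

Orientations are given as a 3x3 rotation matrix whose columns are the frame's x, y, z axes.
In Python, from cell import get_obs, read_camera, job_done, regions_of gives the robot as it stands.
- The arm moves only by the tool play_rows, never from a script. Its argument "increments" is a list of rows, each an object with "turn": the turn, a rotation vector about the tool's x, y, z in rad, a list of three; "offset": the shift along the tool's x, y, z in cm, a list of three; "hand": the opening, from 0 (shut) to 1 (fully open). In form: [{"turn": [ax, ay, az], "offset": [tx, ty, tz], "hand": hand}, ...]. A call has 1 to 8 rows; each row is the pose to reach, as a shift and turn from the pose commanded when the call began, along the tool's axes at that moment; what a row does not reach only later rows make up. A row lasts 1/8 s, in which the tool goes at most 62.5 mm and 10.7 degrees, less where a joint would pass 70% of its speed; a pose out of reach is approached as far as the arm can. A call with a gripper value outside its range is refused whole. The fingers move at their own pace and stop on an object; "grip_force" is the grip in N (left out, the last holds). Time passes only in rows, so rows that repeat a pose let the fingers close. It gives the time, the measured TCP pose, the force and the opening at its end, in the units of the state.
- get_obs(): the state, without advancing time (a new reading comes with each control period).
- read_camera(name): name is "side" or "top" or "wrist"; returns a dict with "pixels" (400x640x3 uint8, red, green, blue), "depth" (400x640 float32, m along the optical axis (not along the pixel's ray), 0 where there is no reading), "intrinsics" (3x3 intrinsics, pixels), "dist_coeffs" ([k1, k2, p1, p2, k3] as OpenCV has them; the pictures are not rectified), "world_from_camera" (4x4, takes a point from camera to world coordinates). Camera axes: x right, y down, z forward; pixel columns grow to the right and rows downward; lengths in m; the calibration is good to about 2 mm. A picture is of the moment at which its call begins.
- job_done(): hands the job in, once; it reports no verdict.
Trained networks look in a picture, given as the dict that the camera call returned (one of the last four; its "shot" number tells which), for a name from the list of things; names that differ only in an ending like _2 or _b are one class to them, and where a whole thing is asked for, a point or a joint stands for the part that bears it (a point fixed in the world has none). Each returns a list of dicts, best first, with "conf" (0 to 1); they miss things now and then, are a little off and sometimes report something else, mostly with a low value. They report only what shows in the picture. A call takes as long as a camera call.
- regions_of(picture, thing): "mask" (400x640 bool, what is visible of it) and "at" ([row, column] in pixels, amid what is visible of it).
The state is a dict: "time": time; "joint_positions": joint angles; "qvel": joint speeds; "tau": joint torques, N m; "tcp_pos": TCP position; "tcp_rot": TCP orientation; "wrist_force": force on the tool from outside, world axes, zero at the start; "ft_torque": the same for the moment, N m; "grip_width": opening from 0.0 (shut) to 1.0 (fully open).
Only numpy, scipy, OpenCV 4.12 (cv2) and the standard library are available. Lean on these libraries where they do the work, as an engineer would, in place of code of your own. Each camera call takes 0.05 s, during which the arm holds its last target.

## Working session

There is one attempt and no reset: what is moved stays moved. The work goes in short steps, Python scripts to look and compute and a tool call to move; the robot and the scene stay as the last step left them, time stands still between calls to the robot, and variables do not carry over. Pictures are saved under pics/ and viewed, and the job is handed in when it is done.

Besides the shell and the picture viewer there is one more tool, called after "Request:" as name(argument=value, ...) on one line, values as JSON. play_rows: Moves the arm, as the interface text tells. Its arguments: {"type":"object","properties":{"increments":{"type":"array"},"grip_force":{"type":"number"}},"required":["increments"]}

```bash
ls; mkdir -p pics; cat > h.py <<'E'
import numpy as np, cv2, pickle
from cell import get_obs, read_camera, job_done, regions_of
def save(p,name): cv2.imwrite(f'pics/{name}.png',p['pixels'][:,:,::-1])
def pts(p,mask):
    r,c=np.nonzero(mask&(p['depth']>0)); z=p['depth'][r,c]
    uv=cv2.undistortPoints(np.c_[c,r].astype(float)[:,None],p['intrinsics'],p['dist_coeffs'])[:,0]
    P=np.c_[uv*z[:,None],z]; T=p['world_from_camera']; return P@T[:3,:3].T+T[:3,3], r, c
E
python3 - <<'E'
from h import *
o=get_obs(); print({k:np.round(v,4).tolist() for k,v in o.items()})
for n in ['side','top','wrist']:
    p=read_camera(n); save(p,n+'0'); pickle.dump({k:p[k] for k in p},open(n+'0.pkl','wb'))
    print(n,p['world_from_camera'].round(3).tolist())
    for t in ['cradle','tipper','tray','deck','bonnet','tape','brown_bottle','square_fitting']:
        rs=regions_of(p,t)
        for r in rs[:1]:
            P,_,_=pts(p,r['mask']); print(t,round(r['conf'],2),r['at'],len(P),np.median(P,0).round(3) if len(P) else '',P.min(0).round(3) if len(P) else '',P.max(0).round(3) if len(P) else '')
E
```

```text
pics
{'time': 0.0, 'joint_positions': [70.955, 20.1251, 94.675, -0.0006, 65.2646, -4.8455], 'qvel': [-0.0406, 0.0856, 0.0431, 0.0914, 0.0662, 0.0464], 'tau': [0.002, -49.7322, -28.5261, 0.07, 0.0257, -0.0], 'tcp_pos': [0.1348, 0.5329, 0.2321], 'tcp_rot': [[-0.9694, 0.2453, -0.0004], [0.2453, 0.9694, -0.0011], [0.0001, -0.0011, -1.0]], 'wrist_force': [0.3772, -0.7965, -0.1312], 'ft_torque': [0.0009, 0.0318, 0.0231], 'grip_width': 1.0059}
side [[1.0, 0.011, -0.014, 0.599], [0.018, -0.694, 0.719, -0.823], [-0.001, -0.719, -0.695, 0.934], [0.0, 0.0, 0.0, 1.0]]
cradle 0.59 [162.5, 275.3] 558 [0.461 0.227 0.04 ] [ 0.402  0.005 -0.006] [0.536 0.325 0.229]
tipper 0.59 [228.5, 283.0] 7834 [ 0.501 -0.055  0.045] [ 0.281 -0.101 -0.005] [0.724 0.205 0.222]
tray 0.58 [205.3, 238.5] 1180 [ 0.4   -0.061  0.143] [ 0.321 -0.079 -0.004] [0.543 0.111 0.222]
deck 0.92 [230.3, 337.8] 2572 [ 0.636 -0.024  0.045] [ 0.549 -0.079 -0.005] [0.728 0.108 0.091]
bonnet 0.86 [303.6, 259.6] 1716 [ 0.46  -0.24   0.036] [ 0.405 -0.271 -0.003] [ 0.507 -0.145  0.079]
tape 0.8 [313.6, 350.7] 744 [ 0.664 -0.237  0.017] [
[... 483 characters left out ...]
0.0] 2639 [ 0.403 -0.049  0.142] [ 0.318 -0.08  -0.004] [0.549 0.021 0.227]
deck 0.67 [187.6, 330.3] 1661 [ 0.67  -0.027  0.037] [ 0.598 -0.075  0.001] [0.723 0.025 0.078]
bonnet 0.71 [285.4, 405.3] 1513 [ 0.445 -0.21   0.039] [ 0.404 -0.267  0.004] [ 0.503 -0.167  0.08 ]
tape 0.61 [204.0, 410.1] 492 [ 0.659 -0.23   0.019] [ 0.63  -0.265 -0.001] [ 0.695 -0.199  0.025]
brown_bottle 0.56 [173.7, 407.2] 170 [ 0.726 -0.221  0.036] [ 0.717 -0.246 -0.002] [ 0.772 -0.21   0.059]
square_fitting 0.87 [161.1, 250.0] 546 [0.726 0.178 0.032] [ 0.693  0.143 -0.004] [0.769 0.231 0.038]
wrist [[0.245, 0.938, 0.246, 0.067], [0.97, -0.236, -0.063, 0.549], [-0.001, 0.254, -0.967, 0.383], [0.0, 0.0, 0.0, 1.0]]
```

```bash
python3 - <<'E'
import cv2
for n in ['side0','top0']:
    i=cv2.imread(f'pics/{n}.png'); 
    i=i[120:340,170:450]; cv2.imwrite(f'pics/{n}c.png',cv2.resize(i,None,fx=2.8,fy=2.7,interpolation=cv2.INTER_CUBIC))
E
```

```text
(no output)
```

View pics/side0c.png

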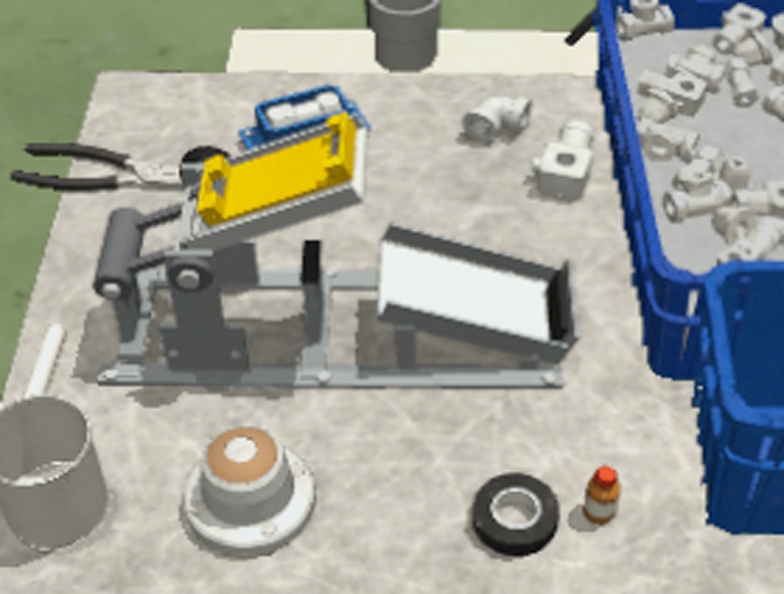

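View pics/top0c.png

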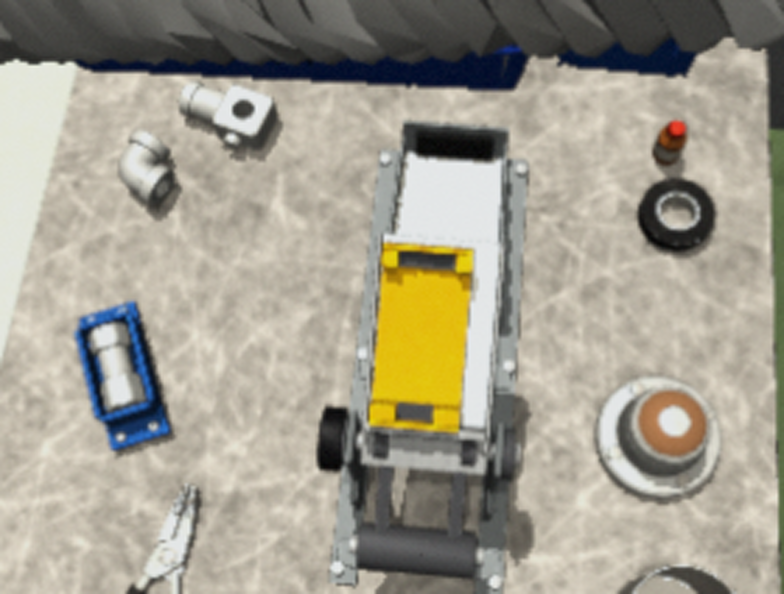

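View pics/wrist0.png

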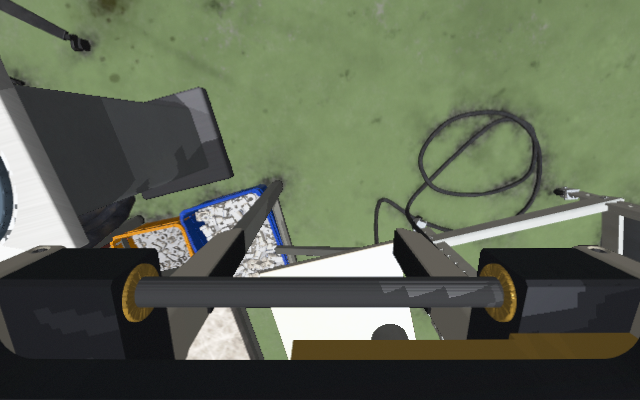

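The side view shows the tray with the yellow sled (crop 275,170), deck (470,290) and the cradle behind (305,115). In the top view the cradle is at crop (123,375), slightly turned, and the sled lies left of the tray's middle. Next I'll measure both.

```bash
cat >> h.py <<'E'
def hsv(p): return cv2.cvtColor(p['pixels'],cv2.COLOR_RGB2HSV)
def full(p):
    return pts(p,np.ones(p['depth'].shape,bool))
E
python3 - <<'E'
from h import *
for n in ['top0','side0']:
    p=pickle.load(open(n+'.pkl','rb'))
    H=hsv(p); P,r,c=full(p); h=H[r,c]
    blue=(h[:,0]>100)&(h[:,0]<125)&(h[:,1]>120)&(P[:,0]>.38)&(P[:,0]<.56)&(P[:,1]>.15)&(P[:,1]<.32)&(P[:,2]<.08)
    B=P[blue]; print(n,'blue',len(B),B.min(0),B.max(0))
    for lo,hi in [(0.003,.02),(.03,.06)]:
        Q=B[(B[:,2]>lo)&(B[:,2]<hi)]
        if len(Q)>10: print(lo,len(Q),cv2.minAreaRect((Q[:,:2]*1000).astype(np.float32)), Q[:,2].mean())
    yel=(h[:,0]>18)&(h[:,0]<33)&(h[:,1]>150)&(P[:,0]>.3)&(P[:,0]<.6)&(P[:,1]>-.1)&(P[:,1]<.08)&(P[:,2]>.1)
    Y=P[yel]; print('yellow',len(Y),Y.min(0),Y.max(0),np.median(Y,0))
    w=(h[:,1]<25)&(h[:,2]>180)&(P[:,0]>.3)&(P[:,0]<.6)&(P[:,1]>-.1)&(P[:,1]<.08)&(P[:,2]>.1)
    W=P[w]; print('white',len(W),W.min(0),W.max(0))
    A=np.c_[W[:,0],W[:,1],np.ones(len(W))]; s=np.linalg.lstsq(A,W[:,2],rcond=None)[0]; print(s,np.degrees(np.arctan(np.hypot(*s[:2]))),np.degrees(np.arctan2(s[1],s[0])), (W[:,2]-A@s).std())
    A=np.c_[Y[:,0],Y[:,1],np.ones(len(Y))]; s=np.linalg.lstsq(A,Y[:,2],rcond=None)[0]; print('yplane',s)
    print(cv2.minAreaRect((Y[:,:2]*1000).astype(np.float32)))
E
```

```text
top0 blue 620 [ 0.40147134  0.18726613 -0.00312297] [0.53119938 0.27941922 0.04830554]
0.003 248 ((466.03765869140625, 234.42486572265625), (125.31443786621094, 48.08894729614258), 24.864450454711914) 0.014264651869321994
0.03 293 ((465.623779296875, 234.50302124023438), (88.7647476196289, 48.82228088378906), 25.479997634887695) 0.04118370876438577
yellow 1961 [ 0.41019284 -0.05097484  0.15654649] [0.53393318 0.01306851 0.23010935] [ 0.47329386 -0.01995151  0.18566598]
white 743 [ 0.33238202 -0.07721129  0.10327734] [0.54482305 0.01785753 0.21165995]
[ 0.46916099 -0.01475839 -0.04623882] 25.14503481749835 -1.801758597043072 0.0029688111511956623
yplane [ 0.43772262 -0.0009114  -0.01864616]
((472.033203125, -19.291034698486328), (123.52433776855469, 62.904598236083984), 0.8857063055038452)
side0 blue 212 [0.40121593 0.19439204 0.00954805] [0.51702869 0.27117609 0.04691693]
0.003 43 ((462.09454345703125, 237.05105590820312), (121.90765380859375, 31.78105926513672), 18.84566307067871) 0.013529981836140436
0.03 161 ((464.8761291503906, 232.693603515625), (89.39985656738281, 53.9973030090332), 25.972551345825195) 0.04070584511188969
yellow 1108 [ 0.40547285 -0.0541849   0.1548197 ] [0.5347466  0.03683427 0.23005863] [ 0.4726002  -0.02466774  0.18457582]
white 210 [ 0.33302862 -0.09684031  0.104302  ] [0.59551187 0.01463035 0.63444551]
[ 0.60920085 -0.36832532 -0.11911362] 35.446732690419665 -31.157329196881463 0.044662071093607585
yplane [ 0.45452554 -0.00111017 -0.02661163]
((470.12945556640625, -8.604381561279297), (129.2094268798828, 91.01846313476562), 0.07873591035604477)
```

```bash
cat >> h.py <<'E'
from scipy.spatial.transform import Rotation as Ro
def rotdown(yaw,lean=0):
    """tool pointing down, tool x at yaw (deg)"""
    c,s=np.cos(np.radians(yaw)),np.sin(np.radians(yaw))
    x=np.array([c,s,0]);z=np.array([0,0,-1.]);return np.c_[x,np.cross(z,x),z]
def inc(pt,Rt,o=None):
    o=o or get_obs(); R=np.array(o['tcp_rot']); p=np.array(o['tcp_pos'])
    print('offset cm',(R.T@(np.array(pt)-p)*100).round(2).tolist(),'turn',Ro.from_matrix(R.T@Rt).as_rotvec().round(4).tolist(),'|d|',np.linalg.norm(pt-p).round(3))
def st():
    o=get_obs(); print('t',round(o['time'],3),'tcp',np.round(o['tcp_pos'],4),'F',np.round(o['wrist_force'],2),'T',np.round(o['ft_torque'],3),'w',round(o['grip_width'],4),'J',np.round(o['joint_positions'],1)); return o
E
python3 - <<'E'
from h import *
inc([.34,-.02,.42],rotdown(180))
inc([.28,.25,.36],rotdown(172))
E
```

```text
offset cm [-33.46, -48.6, -18.74] turn [-0.0, 0.0, -0.2478] |d| 0.619
offset cm [-21.02, -23.89, -12.74] turn [-0.0, 0.0, -0.1082] |d| 0.343
```

Request:
play_rows(increments=[{"turn": [0,0,-0.03],"offset": [-4.2,-6,-2.4],"hand": 1},{"turn": [0,0,-0.06],"offset": [-8.4,-12,-4.8],"hand": 1},{"turn": [0,0,-0.09],"offset": [-12.5,-18,-7],"hand": 1},{"turn": [0,0,-0.12],"offset": [-16.7,-24,-9.4],"hand": 1},{"turn": [0,0,-0.15],"offset": [-21,-30.4,-11.7],"hand": 1},{"turn": [0,0,-0.18],"offset": [-25,-36.4,-14],"hand": 1},{"turn": [0,0,-0.21],"offset": [-29.3,-42.5,-16.4],"hand": 1},{"turn": [0,0,-0.248],"offset": [-33.5,-48.6,-18.7],"hand": 1}])

```text
time: 2.35
tcp_pos: [0.3009, 0.0847, 0.3848]
tcp_rot: [[-1.0, -0.002, 0.001], [-0.002, 1.0, 0.0], [-0.001, 0.0, -1.0]]
wrist_force: [0.9, 0.5, -0.1]
grip_width: 1.001
```

Request:
play_rows(increments=[{"turn": [0,0,0],"offset": [0,0,0],"hand": 1}])

```text
time: 2.48
tcp_pos: [0.3022, 0.0832, 0.3851]
tcp_rot: [[-1.0, 0.008, 0.003], [0.008, 1.0, -0.0], [-0.003, -0.0, -1.0]]
wrist_force: [-0.9, 2.1, -1.0]
grip_width: 1.001
```

```bash
python3 - <<'E'
from h import *
o=st(); print(np.round(o['tcp_rot'],3).tolist())
inc([.34,-.02,.42],rotdown(180))
p=read_camera('wrist'); save(p,'wrist1'); pickle.dump(p,open('wrist1.pkl','wb'))
E
```

```text
t 2.475 tcp [0.3022 0.0832 0.3851] F [-0.9  2.1 -1. ] T [ 0.071  0.04  -0.008] w 1.0013 J [  6.9 -14.6 110.   -0.   84.5 -82.7]
[[-1.0, 0.008, 0.003], [0.008, 1.0, -0.0], [-0.003, -0.0, -1.0]]
offset cm [-3.87, -10.29, -3.48] turn [-0.0002, 0.0027, -0.0075] |d| 0.115
```

View pics/wrist1.png

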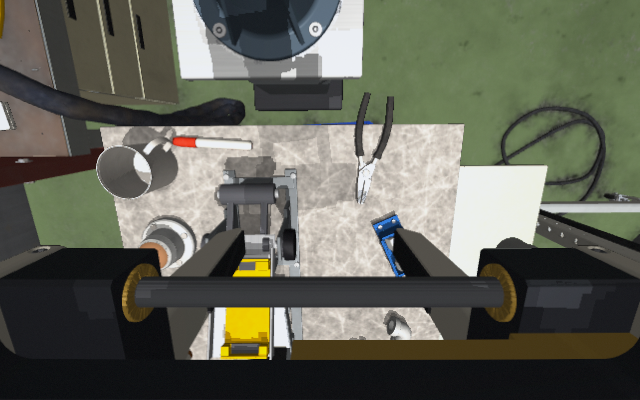

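The wrist view sees mostly what lies behind the tool: the sled is at (245,300), partly hidden by the gripper bar. I'll move on ahead so the tray lies in the open part of the picture.

Request:
play_rows(increments=[{"turn": [0,0,0],"offset": [-5,-3,0],"hand": 1},{"turn": [0,0,0],"offset": [-10,-6,0],"hand": 1},{"turn": [0,0,-0.008],"offset": [-15,-9,0],"hand": 1},{"turn": [0,0,-0.008],"offset": [-20,-11,0],"hand": 1},{"turn": [0,0,-0.008],"offset": [-22,-11,0],"hand": 1},{"turn": [0,0,-0.008],"offset": [-22,-11,0],"hand": 1}])

```text
time: 3.28
tcp_pos: [0.5214, -0.0214, 0.3826]
tcp_rot: [[-1.0, -0.01, -0.002], [-0.01, 1.0, 0.001], [0.002, 0.001, -1.0]]
wrist_force: [-0.3, -0.0, -0.0]
grip_width: 1.002
```

```bash
python3 - <<'E'
from h import *
o=st(); print(np.round(o['tcp_rot'],3).tolist())
p=read_camera('wrist'); save(p,'wrist2'); pickle.dump(p,open('wrist2.pkl','wb'))
for t in ['cradle','tray','tipper','deck']:
    for r in regions_of(p,t)[:2]: print(t,r['conf'],r['at'])
E
```

```text
t 3.275 tcp [ 0.5214 -0.0214  0.3826] F [-0.26 -0.04 -0.01] T [0.007 0.033 0.03 ] w 1.0022 J [ -7.5  10.7  86.    0.   83.4 -98.1]
[[-1.0, -0.01, -0.002], [-0.01, 1.0, 0.001], [0.002, 0.001, -1.0]]
cradle 0.95 [133.5, 464.8]
tipper 0.71 [125.6, 295.4]
deck 0.89 [241.5, 315.0]
```

View pics/wrist2.png

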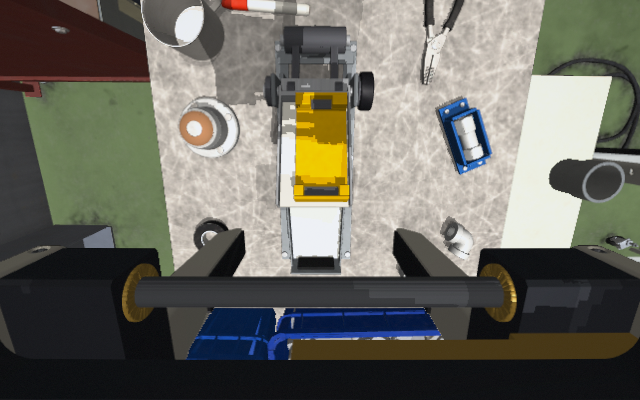

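The wrist view now shows the whole sled (320,150), the tray's white floor to its left, the deck (315,230) and the cradle (465,135). I'll fit their outlines.

```bash
python3 - <<'E'
from h import *
p=pickle.load(open('wrist2.pkl','rb'))
print(p['intrinsics'].round(1).tolist(),p['world_from_camera'].round(3).tolist())
H=hsv(p); P,r,c=full(p); h=H[r,c]
def rect(Q): return cv2.minAreaRect((Q[:,:2]*1000).astype(np.float32))
blue=(h[:,0]>100)&(h[:,0]<125)&(h[:,1]>120)&(P[:,0]>.38)&(P[:,0]<.56)&(P[:,1]>.15)&(P[:,1]<.32)&(P[:,2]<.08)
B=P[blue]
for lo,hi in [(0.003,.02),(.03,.06),(-.1,.1)]:
    Q=B[(B[:,2]>lo)&(B[:,2]<hi)]; print('blue',lo,len(Q),rect(Q),np.median(Q[:,2]))
yel=(h[:,0]>18)&(h[:,0]<33)&(h[:,1]>150)&(P[:,0]>.3)&(P[:,0]<.6)&(P[:,1]>-.1)&(P[:,1]<.08)&(P[:,2]>.1)
Y=P[yel]; print('yellow',len(Y),Y.min(0),Y.max(0),rect(Y))
w=(h[:,1]<40)&(h[:,2]>150)&(P[:,0]>.33)&(P[:,0]<.6)&(P[:,1]>-.1)&(P[:,1]<.03)&(P[:,2]>.1)
W=P[w]; A=np.c_[W[:,0],W[:,1],np.ones(len(W))]
k=np.ones(len(W),bool)
for _ in range(5):
    s=np.linalg.lstsq(A[k],W[k,2],rcond=None)[0]; k=np.abs(W[:,2]-A@s)<.003
print('floor',s,k.sum(),np.degrees(np.arctan(s[0])),W[k].min(0),W[k].max(0))
d=(h[:,1]<40)&(h[:,2]>150)&(P[:,0]>.55)&(P[:,0]<.76)&(P[:,1]>-.1)&(P[:,1]<.06)&(P[:,2]>.01)&(P[:,2]<.09)
D=P[d]; A=np.c_[D[:,0],D[:,1],np.ones(len(D))];k=np.ones(len(D),bool)
for _ in range(5):
    s2=np.linalg.lstsq(A[k],D[k,2],rcond=None)[0]; k=np.abs(D[:,2]-A@s2)<.003
print('deck',s2,k.sum(),rect(D[k]),D[k].min(0),D[k].max(0))
# edges per x slice
for nm,Q in [('deck',D[k]),('yel',Y)]:
    for x in np.arange(Q[:,0].min(),Q[:,0].max(),.012):
        q=Q[(Q[:,0]>=x)&(Q[:,0]<x+.012)]
        if len(q)>3: print(nm,round(x+.006,3),q[:,1].min().round(4),q[:,1].max().round(4),'mid',((q[:,1].min()+q[:,1].max())/2).round(4),'z',np.median(q[:,2]).round(4))
i=cv2.resize(p['pixels'][60:290,240:390,::-1],None,fx=4,fy=2.6,interpolation=cv2.INTER_CUBIC); 
i=cv2.resize(p['pixels'][60:260,240:400,::-1],None,fx=3,fy=3,interpolation=cv2.INTER_CUBIC); cv2.imwrite('pics/w2c.png',i)
E
```

```text
[[284.7, 0.0, 318.7], [0.0, 284.7, 200.7], [0.0, 0.0, 1.0]] [[-0.011, 0.968, 0.252, 0.451], [1.0, 0.011, 0.002, -0.024], [-0.0, 0.252, -0.968, 0.533], [0.0, 0.0, 0.0, 1.0]]
blue 0.003 546 ((465.8775329589844, 233.74729919433594), (125.28538513183594, 50.45656204223633), 24.616600036621094) 0.012234652749618935
blue 0.03 718 ((465.8404541015625, 233.583984375), (90.30500793457031, 49.830101013183594), 25.156475067138672) 0.040860608727547904
blue -0.1 1514 ((462.40887451171875, 241.20069885253906), (125.40758514404297, 67.28711700439453), 24.838165283203125) 0.02857031710940805
yellow 14441 [ 0.41101564 -0.07230519  0.15898739] [0.53635248 0.05343273 0.48533989] ((475.1443176269531, -22.064468383789062), (137.35679626464844, 111.7816162109375), 27.198720932006836)
floor [ 0.47079493 -0.00494016 -0.04858587] 1715 25.21081864707674 [ 0.39058395 -0.07055584  0.13249485] [0.54357613 0.01775354 0.20881625]
deck [-0.38472807 -0.00430501  0.28294222] 2393 ((645.6182250976562, -27.73095703125), (119.87049865722656, 89.79644775390625), 0.5568086504936218) [ 0.58531949 -0.07301781  0.0115333 ] 
[... 303 characters left out ...]
7 z 0.0325
deck 0.663 -0.0724 0.0174 mid -0.0275 z 0.0279
deck 0.675 -0.0711 0.0163 mid -0.0274 z 0.0234
deck 0.687 -0.0715 0.0167 mid -0.0274 z 0.0186
deck 0.699 -0.072 0.0172 mid -0.0274 z 0.0149
yel 0.417 -0.0523 0.0113 mid -0.0205 z 0.1738
yel 0.429 -0.0519 0.0094 mid -0.0212 z 0.1669
yel 0.441 -0.0519 0.0087 mid -0.0216 z 0.1686
yel 0.453 -0.0515 0.0087 mid -0.0214 z 0.1741
yel 0.465 -0.0513 0.0098 mid -0.0207 z 0.1798
yel 0.477 -0.0509 0.0097 mid -0.0206 z 0.1854
yel 0.489 -0.0723 0.0258 mid -0.0233 z 0.4652
yel 0.501 -0.0721 0.0534 mid -0.0093 z 0.4794
yel 0.513 -0.0512 0.0255 mid -0.0128 z 0.2025
yel 0.525 -0.0504 0.0124 mid -0.019 z 0.2249
yel 0.537 -0.05 0.0123 mid -0.0189 z 0.2134
```

View pics/w2c.png

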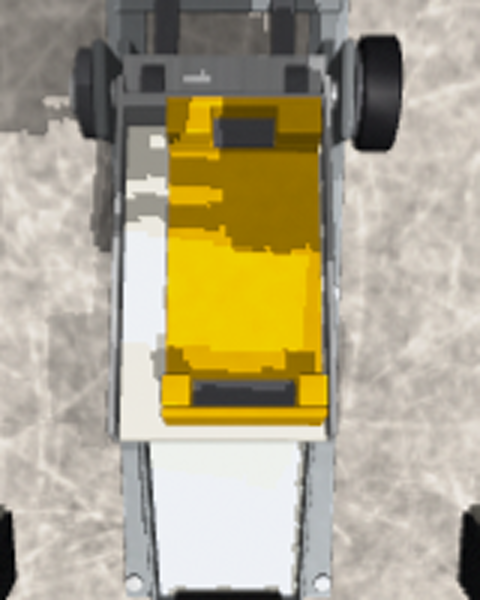

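```bash
python3 - <<'E'
from h import *
for n in ['wrist2','top0','side0']:
    p=pickle.load(open(n+'.pkl','rb')); P,r,c=full(p)
    for (a,b) in [(.55,.12),(.42,.14),(.6,-.15)]:
        k=(abs(P[:,0]-a)<.02)&(abs(P[:,1]-b)<.02)&(abs(P[:,2])<.02); print(n,a,b,k.sum(),np.median(P[k,2]).round(4) if k.sum() else '')
    d=P[(P[:,0]>.6)&(P[:,0]<.69)&(P[:,1]>-.1)&(P[:,1]<.05)&(np.abs(P[:,2]-(0.2829-.3847*P[:,0]))<.006)]
    print(n,'deck',d.min(0).round(4),d.max(0).round(4),(d.min(0)/2+d.max(0)/2).round(4))
inc([.466,.234,.30],rotdown(205))
E
```

```text
wrist2 0.55 0.12 434 -0.0017
wrist2 0.42 0.14 533 -0.0017
wrist2 0.6 -0.15 409 -0.0015
wrist2 deck [ 0.6004 -0.0732  0.0164] [0.69   0.0174 0.0551] [ 0.6452 -0.0279  0.0358]
top0 0.55 0.12 248 -0.0001
top0 0.42 0.14 284 0.0005
top0 0.6 -0.15 245 -0.0
top0 deck [ 0.6041 -0.0779  0.0158] [0.69   0.0237 0.0549] [ 0.647  -0.0271  0.0354]
side0 0.55 0.12 146 -0.0008
side0 0.42 0.14 0 
side0 0.6 -0.15 261 -0.0002
side0 deck [ 0.6001 -0.0788  0.0129] [0.6899 0.0211 0.0566] [ 0.645  -0.0288  0.0347]
offset cm [5.19, 25.71, 8.42] turn [-0.0001, 0.0005, -0.4271] |d| 0.276
```

Request:
play_rows(increments=[{"turn": [0,0,-0.1],"offset": [1.1,5.5,0],"hand": 1},{"turn": [0,0,-0.2],"offset": [2.2,11,0],"hand": 1},{"turn": [0,0,-0.3],"offset": [3.3,16.5,3],"hand": 1},{"turn": [0,0,-0.4],"offset": [4.5,22,8],"hand": 1},{"turn": [0,0,-0.427],"offset": [5.2,25.7,14],"hand": 1},{"turn": [0,0,-0.427],"offset": [5.2,25.7,19],"hand": 1},{"turn": [0,0,-0.427],"offset": [5.2,25.7,24],"hand": 1},{"turn": [0,0,-0.427],"offset": [5.2,25.7,26],"hand": 1}])

```text
time: 4.53
tcp_pos: [0.4648, 0.2329, 0.1213]
tcp_rot: [[-0.906, -0.422, -0.004], [-0.422, 0.906, -0.001], [0.004, 0.0, -1.0]]
wrist_force: [-0.8, -0.7, -0.3]
grip_width: 1.002
```

```bash
python3 - <<'E'
from h import *
o=st(); print(np.round(o['tcp_rot'],3).tolist())
inc([.466,.234,.028],rotdown(205))
E
```

```text
t 4.525 tcp [0.4648 0.2329 0.1213] F [-0.79 -0.69 -0.29] T [ 0.049 -0.     0.016] w 1.0019 J [ 21.5  25.6 104.6  -0.   50.1 -93.5]
[[-0.906, -0.422, -0.004], [-0.422, 0.906, -0.001], [0.004, 0.0, -1.0]]
offset cm [-0.19, 0.05, 9.33] turn [0.0002, -0.0039, -0.0004] |d| 0.093
```

Request:
play_rows(increments=[{"turn": [0,-0.002,0],"offset": [-0.1,0,4],"hand": 1},{"turn": [0,-0.002,0],"offset": [-0.1,0.05,7],"hand": 1},{"turn": [0,-0.004,0],"offset": [-0.15,0.05,8.8],"hand": 1},{"turn": [0,-0.004,0],"offset": [-0.15,0.05,9.3],"hand": 1},{"turn": [0,-0.004,0],"offset": [-0.15,0.05,9.3],"hand": 1}])

```text
time: 5.15
tcp_pos: [0.468, 0.2343, 0.0314]
tcp_rot: [[-0.907, -0.422, 0.004], [-0.422, 0.907, 0.002], [-0.004, -0.0, -1.0]]
wrist_force: [-0.2, 0.4, -0.1]
grip_width: 1.002
```

```bash
python3 - <<'E'
from h import *
o=st(); print(np.round(o['tcp_rot'],3).tolist())
p=read_camera('wrist'); save(p,'wrist3')
inc([.466,.234,.028],rotdown(205))
E
```

```text
t 5.15 tcp [0.468  0.2343 0.0314] F [-0.2   0.44 -0.1 ] T [ 0.111  0.013 -0.001] w 1.0017 J [ 21.5  34.5 106.5   0.   38.8 -93.5]
[[-0.907, -0.422, 0.004], [-0.422, 0.907, 0.002], [-0.004, -0.0, -1.0]]
offset cm [0.22, 0.06, 0.37] turn [-0.0001, 0.0052, -0.0011] |d| 0.004
```

View pics/wrist3.png

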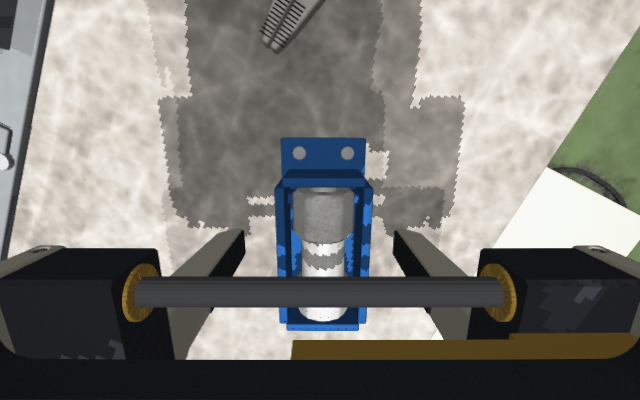

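The cradle is centred and square between the open fingers (rows 140–330 around column 324). I'll close on it.

Request:
play_rows(increments=[{"turn": [0,0.003,0],"offset": [0.15,0.05,0.2],"hand": 1},{"turn": [0,0.003,0],"offset": [0.15,0.05,0.2],"hand": 0.3},{"turn": [0,0.003,0],"offset": [0.15,0.05,0.2],"hand": 0.3},{"turn": [0,0.003,0],"offset": [0.15,0.05,0.2],"hand": 0.3},{"turn": [0,0.003,0],"offset": [0.15,0.05,0.2],"hand": 0.3},{"turn": [0,0.003,0],"offset": [0.15,0.05,0.2],"hand": 0.3}], grip_force=50)

```text
time: 5.95
tcp_pos: [0.4663, 0.2343, 0.029]
tcp_rot: [[-0.907, -0.421, 0.001], [-0.421, 0.907, 0.001], [-0.001, 0.0, -1.0]]
wrist_force: [-0.9, 2.5, 0.5]
grip_width: 0.531
```

```bash
python3 - <<'E'
from h import *
o=st(); print(np.round(o['tcp_rot'],3).tolist())
R=np.array(o['tcp_rot'])
# inspection pose: tool z toward -y and down; jaws tilt about tool x
E
```

```text
t 5.95 tcp [0.4663 0.2343 0.029 ] F [-0.9   2.47  0.5 ] T [ 0.412  0.278 -0.007] w 0.5314 J [ 21.5  34.7 106.6   0.   38.7 -93.4]
[[-0.907, -0.421, 0.001], [-0.421, 0.907, 0.001], [-0.001, 0.0, -1.0]]
```

Request:
play_rows(increments=[{"turn": [0,0,0],"offset": [0,0,-2],"hand": 0.3},{"turn": [0,0,0],"offset": [0,0,-7],"hand": 0.3},{"turn": [0,0,0],"offset": [0,0,-12],"hand": 0.3},{"turn": [0.1,0,0],"offset": [0,1,-17],"hand": 0.3},{"turn": [0.25,0,0],"offset": [0,2,-22],"hand": 0.3},{"turn": [0.4,0,0],"offset": [0,3,-27],"hand": 0.3},{"turn": [0.55,0,0],"offset": [0,4,-30],"hand": 0.3},{"turn": [0.6,0,0],"offset": [0,4,-30],"hand": 0.3}])

```text
time: 6.95
tcp_pos: [0.4486, 0.2718, 0.3296]
tcp_rot: [[-0.906, -0.348, 0.242], [-0.424, 0.747, -0.512], [-0.002, -0.566, -0.824]]
wrist_force: [0.1, -0.1, -8.6]
grip_width: 0.531
```

```bash
python3 - <<'E'
from h import *
o=st(); print(np.round(o['tcp_rot'],3).tolist())
p=read_camera('side'); save(p,'side4')
i=p['pixels'][0:200,180:420,::-1]; cv2.imwrite('pics/side4c.png',cv2.resize(i,None,fx=3,fy=3,interpolation=cv2.INTER_CUBIC))
E
```

```text
t 6.95 tcp [0.4486 0.2718 0.3296] F [ 0.09 -0.05 -8.55] T [0.994 0.481 0.022] w 0.5311 J [ 41.8  18.5  89.5 -33.   84.2 -66.2]
[[-0.906, -0.348, 0.242], [-0.424, 0.747, -0.512], [-0.002, -0.566, -0.824]]
```

View pics/side4c.png

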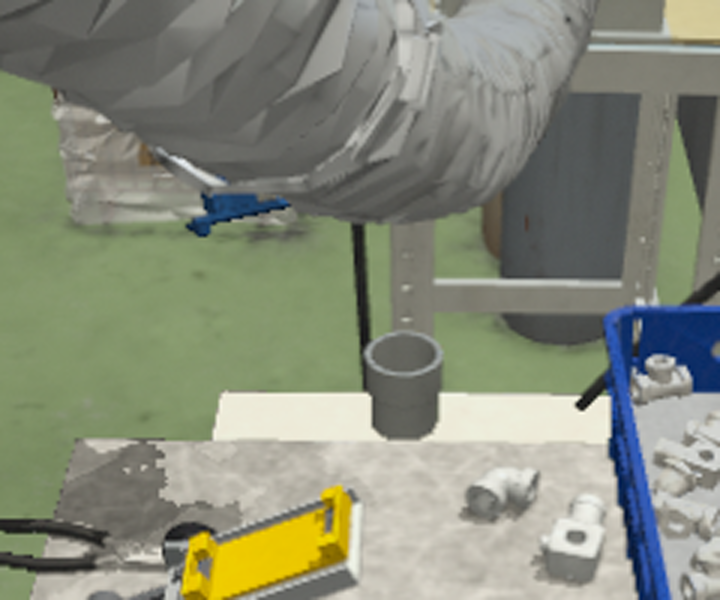

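Request:
play_rows(increments=[{"turn": [0.15,0,0],"offset": [0,0,0],"hand": 0.3},{"turn": [0.3,0,0],"offset": [0,1.4,2],"hand": 0.3},{"turn": [0.45,0,0],"offset": [0,2.8,4.1],"hand": 0.3},{"turn": [0.55,0,0],"offset": [0,2.8,4.1],"hand": 0.3},{"turn": [0.55,0,0],"offset": [0,2.8,4.1],"hand": 0.3}])

```text
time: 7.62
tcp_pos: [0.4489, 0.27, 0.2768]
tcp_rot: [[-0.907, -0.176, 0.383], [-0.422, 0.37, -0.828], [0.004, -0.912, -0.409]]
wrist_force: [0.2, -0.2, -6.8]
grip_width: 0.534
```

```bash
python3 - <<'E'
from h import *
o=st(); print(np.round(o['tcp_rot'],3).tolist())
p=read_camera('side'); save(p,'side5')
i=p['pixels'][40:140,200:320,::-1]; cv2.imwrite('pics/side5c.png',cv2.resize(i,None,fx=6,fy=6,interpolation=cv2.INTER_CUBIC))
p=read_camera('top'); save(p,'top5')
E
```

```text
t 7.625 tcp [0.4489 0.27   0.2768] F [ 0.24 -0.21 -6.77] T [ 1.51   0.648 -0.01 ] w 0.5344 J [ 50.1  32.6  92.4 -55.9  94.8 -48.3]
[[-0.907, -0.176, 0.383], [-0.422, 0.37, -0.828], [0.004, -0.912, -0.409]]
```

View pics/side5c.png

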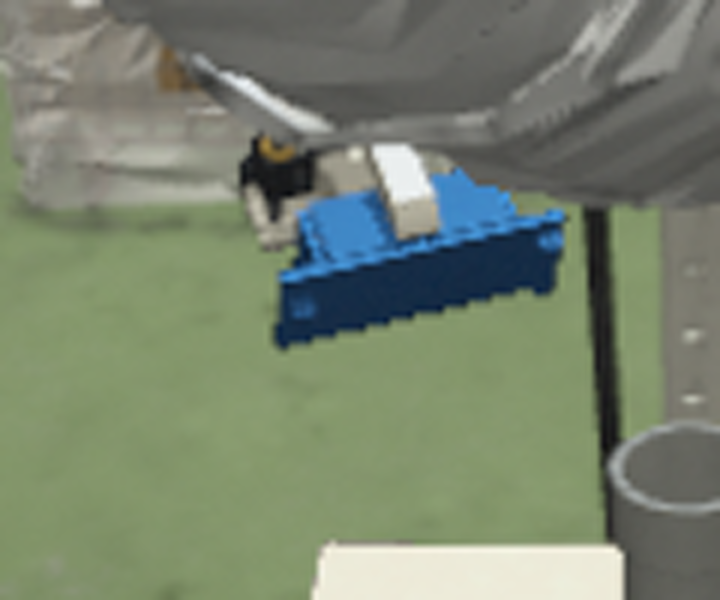

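View pics/top5.png

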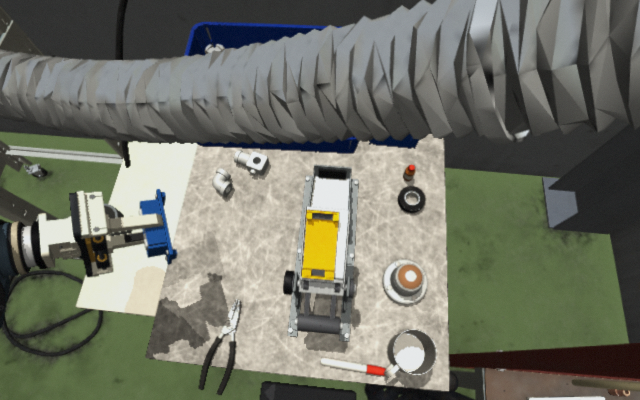

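The large grey thing is a fixed hose. The cradle's underside now shows in dark blue (crop 280–560, 230–340), with lugs near both ends. I'll raise the contrast.

```bash
python3 - <<'E'
from h import *
i=cv2.imread('pics/side5.png')[70:102,242:298].astype(float)
print(i.shape)
j=np.clip(i*2.2,0,255).astype(np.uint8)
cv2.imwrite('pics/side5d.png',cv2.resize(j,None,fx=14,fy=14,interpolation=cv2.INTER_NEAREST))
i=cv2.imread('pics/top5.png')[185:265,135:185]; cv2.imwrite('pics/top5d.png',cv2.resize(i,None,fx=7,fy=7,interpolation=cv2.INTER_NEAREST))
E
```

```text
(32, 56, 3)
```

View pics/side5d.png

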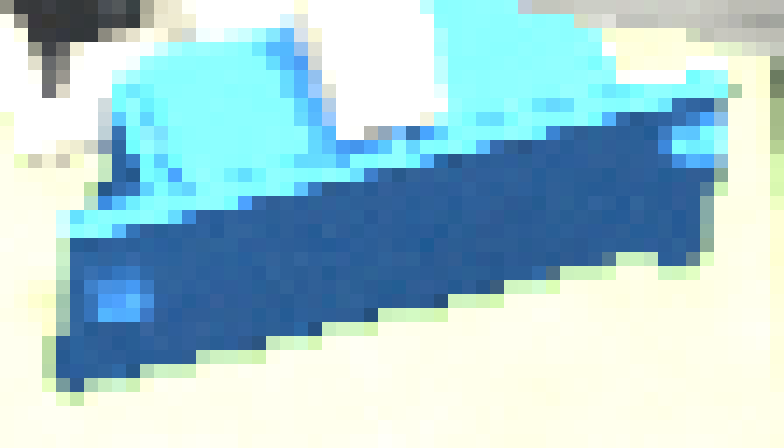

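View pics/top5d.png

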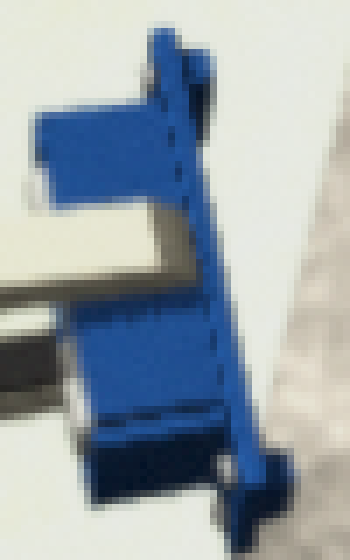

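```bash
python3 - <<'E'
from h import *
p=pickle.load(open('side0.pkl','rb')); o=get_obs(); R=np.array(o['tcp_rot']);t=np.array(o['tcp_pos'])
T=np.linalg.inv(p['world_from_camera'])
def pr(q):
    w=R@np.array(q)+t; return cv2.projectPoints((w)[None],cv2.Rodrigues(T[:3,:3])[0],T[:3,3],p['intrinsics'],p['dist_coeffs'])[0][0,0]
def z(q): a=pr(q); return ((a-[242,70])*14).round().tolist()
print('plate corners',[z([sx*.063,sy*.025,.021]) for sx in(-1,1) for sy in(-1,1)])
for w in (.0185,.0115):
    print(w,'far',z([-.0545,-w,.025]),'bottom',z([-.0545,w,.029]),'near',z([.0545,-w,.025]),'bottom',z([.0545,w,.029]))
E
```

```text
plate corners [[737.0, 68.0], [704.0, 230.0], [70.0, 223.0], [59.0, 384.0]]
0.0185 far [697.0, 117.0] bottom [681.0, 254.0] near [121.0, 252.0] bottom [119.0, 388.0]
0.0115 far [692.0, 140.0] bottom [685.0, 232.0] near [119.0, 275.0] bottom [121.0, 366.0]
```

Predicted pixels match: the lit lug face at the far end (700,140) fits the 37 mm lug and the one at the near end (120,295) fits the 23 mm lug. So the cradle's +x end points away from the robot, and the tool's x equals −x of the cradle. Next is a waypoint above the sled at the tray's slope.

```bash
cat >> h.py <<'E'
PSI=np.radians(0.8)
def trayR():
    a=np.radians(25);c,s=np.cos(PSI),np.sin(PSI)
    x=np.array([np.cos(a)*c,np.cos(a)*s,np.sin(a)]);z=np.array([-np.sin(a)*c,-np.sin(a)*s,np.cos(a)])
    return np.c_[x,np.cross(z,x),z]
RT=trayR()
RTOOL=np.c_[-RT[:,0],RT[:,1],-RT[:,2]]
M=np.array([0.4795,-0.0203,0.179])   # sled middle on floor (y includes sled offset)
def tgt(x,y,z):
    """grip point wanted at (x,y,z) mm in sled frame -> TCP; grip = tcp+1mm tool z"""
    return M+RT@(np.array([x,y,z])/1000)-RTOOL[:,2]*0.001
def where(o=None):
    o=o or get_obs(); g=np.array(o['tcp_pos'])+np.array(o['tcp_rot'])[:,2]*.001
    q=RT.T@(g-M)*1000; e=Ro.from_matrix(RTOOL.T@np.array(o['tcp_rot'])).as_rotvec()
    F=RT.T@np.array(o['wrist_force']); print('sledframe mm',q.round(2),'roterr',e.round(4),'F tray',F.round(2)); return q
E
python3 - <<'E'
from h import *
st(); where()
t=tgt(0,0,180); print(t); inc(t,RTOOL)
E
```

```text
t 7.725 tcp [0.4495 0.2701 0.2789] F [-0.41  0.12 -6.6 ] T [ 1.548  0.684 -0.004] w 0.5357 J [ 50.   32.4  92.3 -55.9  94.8 -48.3]
sledframe mm [ 18.85 289.93 101.01] roterr [ 1.0192  0.1423 -0.6074] F tray [-3.16  0.13 -5.81]
[ 0.40301355 -0.02136802  0.34304171]
offset cm [16.48, -15.93, 19.66] turn [-1.0192, -0.1423, 0.6074] |d| 0.302
```

Request:
play_rows(increments=[{"turn": [-0.12,-0.015,0.07],"offset": [1.6,-2.0,1.5],"hand": 0.3},{"turn": [-0.25,-0.035,0.15],"offset": [3.6,-4.2,3.2],"hand": 0.3},{"turn": [-0.38,-0.053,0.227],"offset": [5.8,-6.4,5.6],"hand": 0.3},{"turn": [-0.51,-0.071,0.304],"offset": [8.2,-8.2,9],"hand": 0.3},{"turn": [-0.64,-0.089,0.381],"offset": [10.3,-10,12.3],"hand": 0.3},{"turn": [-0.77,-0.107,0.459],"offset": [12.4,-12,14.8],"hand": 0.3},{"turn": [-0.9,-0.125,0.536],"offset": [14.5,-14,17.3],"hand": 0.3},{"turn": [-1.019,-0.142,0.607],"offset": [16.5,-15.9,19.7],"hand": 0.3}])

```text
time: 8.72
tcp_pos: [0.4021, -0.0132, 0.3415]
tcp_rot: [[-0.911, -0.017, 0.413], [-0.031, 0.999, -0.027], [-0.412, -0.037, -0.91]]
wrist_force: [0.5, 0.0, -8.4]
grip_width: 0.535
```

```bash
python3 - <<'E'
from h import *
st(); where()
inc(tgt(0,0,180),RTOOL); inc(tgt(0,0,75),RTOOL)
E
```

```text
t 8.725 tcp [ 0.4021 -0.0132  0.3415] F [ 0.46  0.05 -8.39] T [0.049 0.955 0.03 ] w 0.5347 J [ -10.3  -14.8  119.2    3.5   51.3 -103.3]
sledframe mm [ -1.37   8.2  178.91] roterr [ 0.0327  0.0114 -0.0182] F tray [-3.13  0.04 -7.8 ]
offset cm [-0.12, -0.83, -0.08] turn [-0.0327, -0.0114, 0.0182] |d| 0.008
offset cm [-0.24, -0.49, 10.41] turn [-0.0327, -0.0114, 0.0182] |d| 0.104
```

Request:
play_rows(increments=[{"turn": [0,0,0],"offset": [0,0,2],"hand": 0.3},{"turn": [0,0,0],"offset": [0,0,5],"hand": 0.3},{"turn": [0,0,0],"offset": [0,0,8],"hand": 0.3},{"turn": [0,0,0],"offset": [0,0,9.5],"hand": 0.3},{"turn": [0,0,0],"offset": [0,0,9.5],"hand": 0.3},{"turn": [0,0,0],"offset": [0,0,9.5],"hand": 0.3}])

```text
time: 9.48
tcp_pos: [0.4419, -0.0149, 0.2541]
tcp_rot: [[-0.912, -0.017, 0.41], [-0.032, 0.999, -0.03], [-0.409, -0.04, -0.912]]
wrist_force: [0.1, 0.4, -7.5]
grip_width: 0.534
```

```bash
python3 - <<'E'
from h import *
st(); where()
inc(tgt(0,0,70),RTOOL)
for n in ['side','top','wrist']:
    p=read_camera(n); save(p,n+'6'); pickle.dump(p,open(n+'6.pkl','wb'))
i=cv2.imread('pics/side6.png')[130:250,190:350]; cv2.imwrite('pics/side6c.png',cv2.resize(i,None,fx=5,fy=5,interpolation=cv2.INTER_CUBIC))
i=cv2.imread('pics/top6.png')[170:330,270:390]; cv2.imwrite('pics/top6c.png',cv2.resize(i,None,fx=3.7,fy=3.7,interpolation=cv2.INTER_CUBIC))
E
```

```text
t 9.475 tcp [ 0.4419 -0.0149  0.2541] F [ 0.14  0.41 -7.51] T [ 0.045  0.707 -0.001] w 0.5341 J [  -9.2   -3.6  123.     3.5   36.5 -103.1]
sledframe mm [-2.3   5.9  82.98] roterr [ 0.0352  0.015  -0.0199] F tray [-3.04  0.41 -6.87]
offset cm [-0.24, -0.55, 1.31] turn [-0.0352, -0.015, 0.0199] |d| 0.014
```

View pics/side6c.png

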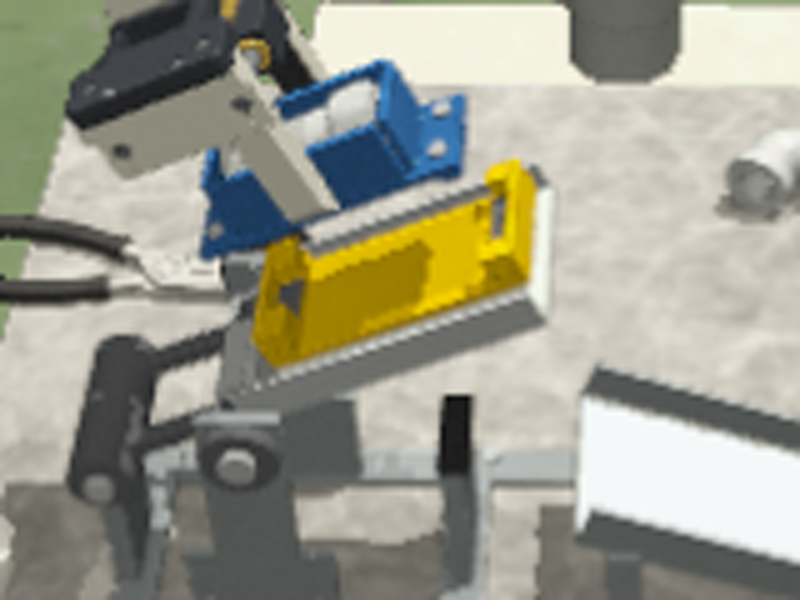

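View pics/wrist6.png

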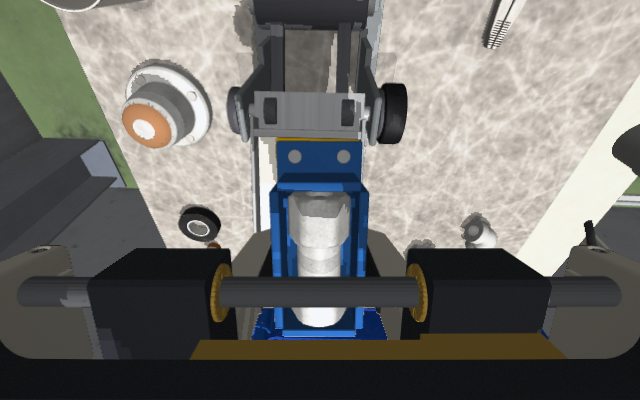

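View pics/top6c.png

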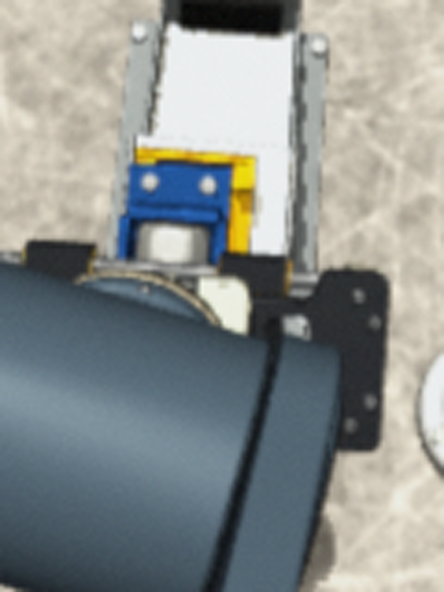

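The side view shows the cradle above the sled, pointing the right way, but about 6 mm to the +y side. I'll correct the pose and look again.

Request:
play_rows(increments=[{"turn": [-0.015,-0.007,0.01],"offset": [-0.1,-0.25,0.3],"hand": 0.3},{"turn": [-0.035,-0.015,0.02],"offset": [-0.24,-0.55,0.8],"hand": 0.3},{"turn": [-0.035,-0.015,0.02],"offset": [-0.24,-0.55,1.3],"hand": 0.3},{"turn": [-0.035,-0.015,0.02],"offset": [-0.24,-0.55,1.3],"hand": 0.3},{"turn": [-0.035,-0.015,0.02],"offset": [-0.24,-0.55,1.3],"hand": 0.3}])

```text
time: 10.25
tcp_pos: [0.4495, -0.0203, 0.2424]
tcp_rot: [[-0.907, -0.014, 0.421], [-0.013, 1.0, 0.006], [-0.421, -0.0, -0.907]]
wrist_force: [-0.6, -0.2, -6.9]
grip_width: 0.535
```

```bash
python3 - <<'E'
from h import *
st(); where()
inc(tgt(0,0,60),RTOOL)
for n in ['side','top','wrist']:
    p=read_camera(n); save(p,n+'7'); pickle.dump(p,open(n+'7.pkl','wb'))
i=cv2.imread('pics/side7.png')[130:250,190:350]; cv2.imwrite('pics/side7c.png',cv2.resize(i,None,fx=5,fy=5,interpolation=cv2.INTER_CUBIC))
i=cv2.imread('pics/top7.png')[190:270,280:360]; cv2.imwrite('pics/top7c.png',cv2.resize(i,None,fx=6,fy=6,interpolation=cv2.INTER_CUBIC))
i=cv2.imread('pics/wrist7.png')[80:280,220:420]; cv2.imwrite('pics/wrist7c.png',cv2.resize(i,None,fx=3,fy=3,interpolation=cv2.INTER_CUBIC))
E
```

```text
t 10.25 tcp [ 0.4495 -0.0203  0.2424] F [-0.59 -0.2  -6.9 ] T [-0.02   0.789 -0.021] w 0.5351 J [ -11.6   -1.8  123.4    9.2   34.3 -108.9]
sledframe mm [-0.35  0.42 69.16] roterr [-0.0001  0.0015 -0.0004] F tray [-3.45 -0.2  -6.  ]
offset cm [-0.04, -0.04, 0.92] turn [0.0001, -0.0015, 0.0004] |d| 0.009
```

View pics/side7c.png

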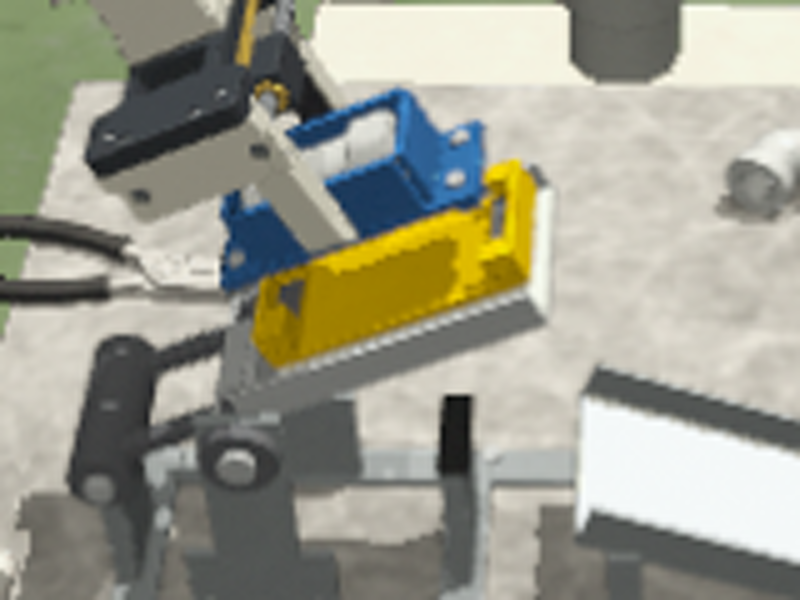

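View pics/wrist7c.png

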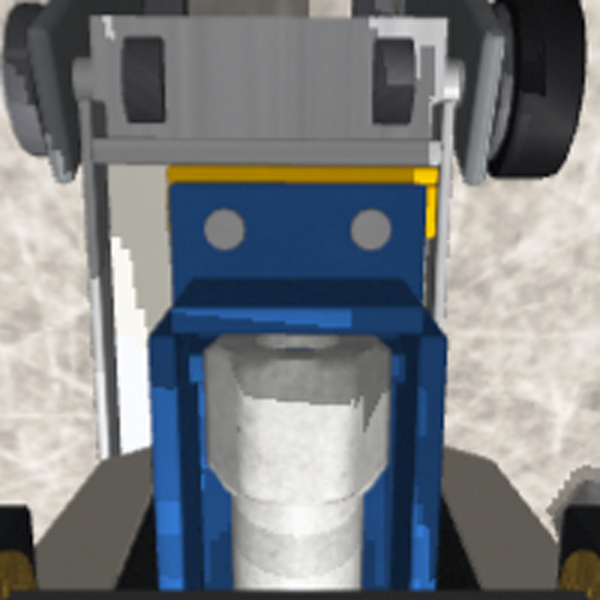

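View pics/top7c.png

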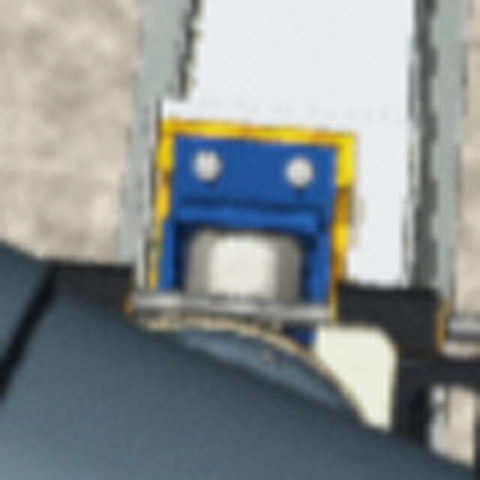

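```bash
python3 - <<'E'
from h import *
for n in ['wrist7','top7','side7']:
    p=pickle.load(open(n+'.pkl','rb'));H=hsv(p);P,r,c=full(p);h=H[r,c]
    Q=(P-M)@RT*1000
    yel=(h[:,0]>18)&(h[:,0]<33)&(h[:,1]>150)&(abs(Q)<[80,60,60]).all(1)
    blue=(h[:,0]>100)&(h[:,0]<125)&(h[:,1]>120)&(abs(Q[:,0])<75)&(abs(Q[:,1])<45)&(Q[:,2]>25)&(Q[:,2]<100)
    Y=Q[yel];B=Q[blue]
    print(n,'yel',len(Y),Y.min(0).round(1),Y.max(0).round(1),'blue',len(B),B.min(0).round(1),B.max(0).round(1))
    hi=Y[Y[:,2]>20]; 
    for nm,k in [('low',hi[hi[:,0]<-45]),('up',hi[hi[:,0]>45])]:
        if len(k)>3: print('  post',nm,len(k),np.percentile(k,[1,50,99],axis=0).round(1).tolist())
    pl=B[(B[:,2]<62)]
    for nm,k in [('low',pl[pl[:,0]<-45]),('up',pl[pl[:,0]>45])]:
        if len(k)>3: print('  plate',nm,len(k),np.percentile(k,[1,50,99],axis=0).round(1).tolist())
E
```

```text
wrist7 yel 566 [-65.4 -30.2  11.2] [-49.8  32.7  53.8] blue 9015 [-62.9 -25.9  51.6] [46.  24.1 86. ]
  post low 558 [[-65.3, -29.4, 21.0], [-63.3, 1.3, 22.6], [-50.9, 30.8, 24.1]]
  plate low 2353 [[-62.8, -24.8, 52.6], [-53.3, -1.3, 54.1], [-45.0, 23.2, 59.5]]
top7 yel 144 [ 13.3 -30.3   2.1] [64.7 32.5 53.4] blue 424 [  4.4 -24.8  52.9] [62.4 23.2 89.2]
  post up 82 [[49.6, -30.2, 20.7], [62.5, -0.1, 24.1], [64.5, 30.6, 26.8]]
  plate up 209 [[45.2, -23.1, 53.2], [52.8, -0.6, 55.6], [62.3, 22.9, 58.2]]
side7 yel 1041 [-73.4 -33.8   3.1] [66.  32.  51.5] blue 675 [-64.  -29.8  49.7] [63.6 25.7 88.4]
  post low 64 [[-65.3, -33.0, 20.0], [-59.0, -19.8, 23.1], [-48.2, 9.1, 26.2]]
  post up 91 [[48.5, -33.0, 20.3], [59.5, -9.6, 23.3], [65.5, 29.7, 43.9]]
  plate low 34 [[-63.2, -27.5, 50.0], [-55.7, -22.3, 55.3], [-46.0, 0.6, 57.8]]
  plate up 95 [[45.2, -26.5, 51.9], [55.1, -2.9, 54.7], [63.5, 18.8, 60.0]]
```

Wrist and top views agree that the sled lies about 1.2 mm further to +y than the cradle, while x fits within 0.5 mm. I'll shift and go down to just above the posts.

Request:
play_rows(increments=[{"turn": [0,0,0],"offset": [0,0.12,0.4],"hand": 0.3},{"turn": [0,0,0],"offset": [0,0.12,0.8],"hand": 0.3},{"turn": [0,0,0],"offset": [0,0.12,1.1],"hand": 0.3},{"turn": [0,0,0],"offset": [0,0.12,1.3],"hand": 0.3},{"turn": [0,0,0],"offset": [0,0.12,1.3],"hand": 0.3},{"turn": [0,0,0],"offset": [0,0.12,1.3],"hand": 0.3}])

```text
time: 11.15
tcp_pos: [0.455, -0.0192, 0.2306]
tcp_rot: [[-0.907, -0.014, 0.421], [-0.013, 1.0, 0.006], [-0.421, 0.0, -0.907]]
wrist_force: [-0.7, -0.3, -8.2]
grip_width: 0.533
```

```bash
cat > m.py <<'E'
from h import *
import sys
n=sys.argv[1]
st(); where()
inc(tgt(0,1.6,44),RTOOL)
fs=[]
for k in ['wrist','side','top'][:int(sys.argv[2])]:
    p=read_camera(k); save(p,k+n); pickle.dump(p,open(k+n+'.pkl','wb')); fs.append(RT.T@np.array(get_obs()['wrist_force']))
    H=hsv(p);P,r,c=full(p);h=H[r,c]
    Q=(P-M)@RT*1000
    yel=(h[:,0]>18)&(h[:,0]<33)&(h[:,1]>150)&(abs(Q)<[80,60,60]).all(1)
    blue=(h[:,0]>100)&(h[:,0]<125)&(h[:,1]>120)&(abs(Q[:,0])<75)&(abs(Q[:,1])<45)&(Q[:,2]>15)&(Q[:,2]<100)
    Y=Q[yel];B=Q[blue]; hi=Y[Y[:,2]>19]
    for nm,K in [('low',hi[hi[:,0]<-45]),('up',hi[hi[:,0]>45])]:
        if len(K)>20: print(k,'  post',nm,len(K),np.percentile(K,[1,50,99],axis=0).round(1).tolist())
    pl=B[(B[:,2]<62)]
    for nm,K in [('low',pl[pl[:,0]<-48]),('up',pl[pl[:,0]>48])]:
        if len(K)>20: print(k,'  plate',nm,len(K),np.percentile(K,[1,50,99],axis=0).round(1).tolist())
    b={'wrist':(80,280,220,420),'side':(140,220,220,320),'top':(190,270,280,360)}[k]
    i=p['pixels'][b[0]:b[1],b[2]:b[3],::-1]; f={'wrist':3,'side':7,'top':6}[k]; cv2.imwrite(f'pics/{k}{n}c.png',cv2.resize(i,None,fx=f,fy=f,interpolation=cv2.INTER_CUBIC))
if fs: print('F',np.round(fs,2).tolist())
E
python3 m.py 8 3
```

```text
t 11.15 tcp [ 0.455  -0.0192  0.2306] F [-0.68 -0.35 -8.17] T [ 0.04   0.741 -0.049] w 0.5327 J [-1.120e+01 -1.000e-01  1.237e+02  9.500e+00  3.230e+01 -1.089e+02]
sledframe mm [-0.38  1.45 56.06] roterr [-0.0002  0.0015  0.0001] F tray [-4.07 -0.34 -7.11]
offset cm [-0.04, 0.01, 1.21] turn [0.0002, -0.0015, -0.0001] |d| 0.012
wrist   post low 665 [[-65.2, -30.2, 20.9], [-63.3, 0.3, 22.7], [-50.1, 30.7, 24.5]]
wrist   plate low 1806 [[-62.4, -23.9, 39.5], [-56.1, 0.3, 41.0], [-48.1, 24.3, 42.6]]
side   post low 54 [[-64.5, -32.7, 19.2], [-56.4, -24.1, 23.3], [-48.5, -7.0, 26.1]]
side   post up 82 [[49.7, -33.5, 19.2], [61.8, -15.1, 23.2], [65.5, 27.8, 26.0]]
side   plate low 33 [[-63.7, -25.1, 37.4], [-58.4, -20.5, 41.7], [-48.7, 3.9, 43.3]]
side   plate up 80 [[48.1, -26.7, 33.7], [57.9, -6.0, 41.3], [62.9, 21.1, 44.1]]
top   post up 66 [[49.5, -30.2, 20.8], [61.9, -7.6, 24.0], [64.5, 30.7, 26.6]]
top   plate up 159 [[48.3, -22.8, 39.7], [55.1, 1.2, 42.5], [62.0, 23.8, 45.2]]
F [[-2.17, -0.32, -6.51], [-3.17, 0.0, -6.36], [-2.4, 0.76, -7.15]]
```

View pics/side8c.png

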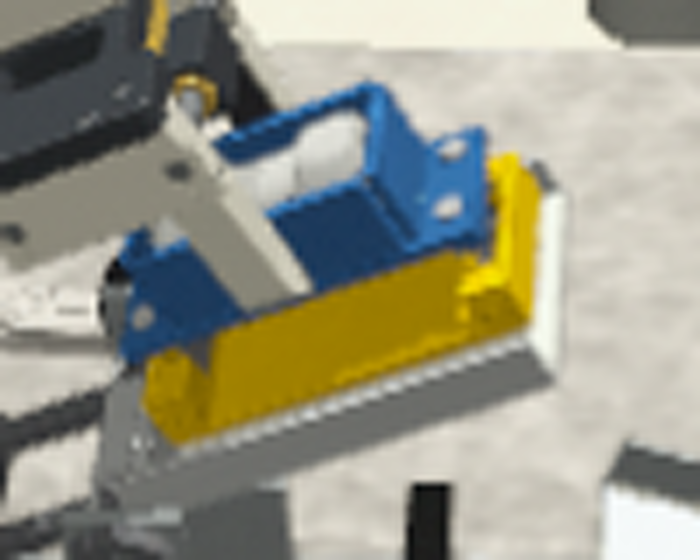

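View pics/wrist8c.png

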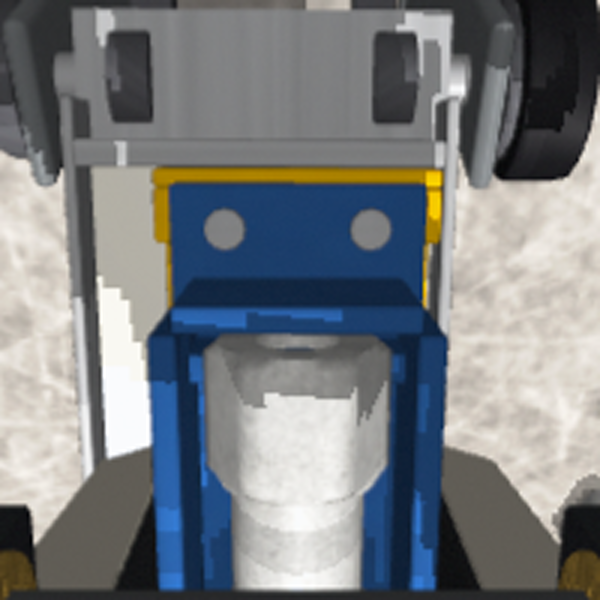

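Now the cradle is centred on the sled within about 0.3 mm. I'll go down in small steps while watching the force.

Request:
play_rows(increments=[{"turn": [0,0,0],"offset": [0,0,0.1],"hand": 0.3},{"turn": [0,0,0],"offset": [0,0,0.2],"hand": 0.3},{"turn": [0,0,0],"offset": [0,0,0.3],"hand": 0.3},{"turn": [0,0,0],"offset": [0,0,0.3],"hand": 0.3}])

```text
time: 11.8
tcp_pos: [0.4563, -0.0192, 0.2277]
tcp_rot: [[-0.907, -0.014, 0.421], [-0.013, 1.0, 0.006], [-0.421, 0.0, -0.907]]
wrist_force: [-0.7, -0.7, -8.8]
grip_width: 0.532
```

```bash
python3 m.py 9 0
```

```text
t 11.8 tcp [ 0.4563 -0.0192  0.2277] F [-0.73 -0.74 -8.76] T [-0.032  0.811  0.009] w 0.5323 J [ -11.2    0.4  123.7    9.6   31.8 -109. ]
sledframe mm [-0.47  1.46 52.93] roterr [-0.0003  0.0017  0.0001] F tray [-4.37 -0.73 -7.63]
offset cm [-0.05, 0.01, 0.89] turn [0.0003, -0.0017, -0.0001] |d| 0.009
```

Request:
play_rows(increments=[{"turn": [0,0,0],"offset": [0,0,0.07],"hand": 0.3},{"turn": [0,0,0],"offset": [0,0,0.14],"hand": 0.3},{"turn": [0,0,0],"offset": [0,0,0.15],"hand": 0.3}])

```text
time: 12.18
tcp_pos: [0.4569, -0.0191, 0.2264]
tcp_rot: [[-0.907, -0.014, 0.421], [-0.013, 1.0, 0.006], [-0.421, 0.0, -0.907]]
wrist_force: [-0.2, -0.7, -8.4]
grip_width: 0.536
```

```bash
python3 m.py 9 1
```

```text
t 12.175 tcp [ 0.4569 -0.0191  0.2264] F [-0.2  -0.74 -8.38] T [-0.005  0.827 -0.083] w 0.5361 J [ -11.1    0.6  123.8    9.6   31.6 -109.1]
sledframe mm [-0.44  1.47 51.45] roterr [-0.0002  0.0016  0.0001] F tray [-3.73 -0.73 -7.5 ]
offset cm [-0.05, 0.01, 0.75] turn [0.0002, -0.0016, -0.0001] |d| 0.007
wrist   post low 693 [[-65.4, -30.3, 21.0], [-63.1, -2.8, 22.6], [-50.0, 30.6, 24.8]]
wrist   plate low 1833 [[-62.5, -23.8, 35.0], [-56.2, 0.3, 36.4], [-48.1, 24.3, 37.8]]
F [[-3.05, -0.9, -7.16]]
```

Request:
play_rows(increments=[{"turn": [0,0,0],"offset": [0,0,0.05],"hand": 0.3},{"turn": [0,0,0],"offset": [0,0,0.1],"hand": 0.3},{"turn": [0,0,0],"offset": [0,0,0.1],"hand": 0.3}])

```text
time: 12.6
tcp_pos: [0.4573, -0.0191, 0.2255]
tcp_rot: [[-0.907, -0.014, 0.421], [-0.013, 1.0, 0.006], [-0.421, 0.0, -0.907]]
wrist_force: [-0.0, 0.7, -8.4]
grip_width: 0.536
```

```bash
python3 m.py 10 1
```

```text
t 12.6 tcp [ 0.4573 -0.0191  0.2255] F [-0.05  0.73 -8.36] T [-0.028  0.798  0.003] w 0.5356 J [ -11.1    0.7  123.8    9.6   31.4 -109.1]
sledframe mm [-0.44  1.48 50.48] roterr [-0.0002  0.0016  0.    ] F tray [-3.57  0.73 -7.56]
offset cm [-0.05, 0.01, 0.65] turn [0.0002, -0.0016, -0.0] |d| 0.006
wrist   post low 696 [[-65.4, -30.3, 21.0], [-63.1, -2.8, 22.6], [-50.1, 30.6, 24.2]]
wrist   plate low 1835 [[-62.5, -23.8, 34.1], [-56.2, 0.3, 35.5], [-48.1, 24.3, 36.9]]
F [[-4.04, 0.31, -6.94]]
```

Request:
play_rows(increments=[{"turn": [0,0,0],"offset": [0,0,0.05],"hand": 0.3},{"turn": [0,0,0],"offset": [0,0,0.1],"hand": 0.3},{"turn": [0,0,0],"offset": [0,0,0.1],"hand": 0.3}])

```text
time: 13.02
tcp_pos: [0.4578, -0.0191, 0.2246]
tcp_rot: [[-0.907, -0.014, 0.421], [-0.013, 1.0, 0.006], [-0.421, 0.0, -0.907]]
wrist_force: [0.0, -0.0, -7.8]
grip_width: 0.532
```

```bash
python3 m.py 10 2
```

```text
t 13.025 tcp [ 0.4578 -0.0191  0.2246] F [ 0.02 -0.03 -7.77] T [ 0.045  0.764 -0.045] w 0.5324 J [ -11.1    0.8  123.8    9.7   31.3 -109.1]
sledframe mm [-0.44  1.46 49.47] roterr [-0.0002  0.0016  0.0001] F tray [-3.26 -0.03 -7.05]
offset cm [-0.04, 0.01, 0.55] turn [0.0002, -0.0016, -0.0001] |d| 0.005
wrist   post low 690 [[-65.5, -30.2, 21.1], [-63.1, -0.9, 22.6], [-50.2, 30.7, 24.2]]
wrist   plate low 1838 [[-62.5, -23.8, 33.0], [-56.2, 0.3, 34.4], [-48.1, 24.3, 36.0]]
side   post low 42 [[-65.9, -32.0, 19.1], [-56.1, -25.6, 23.3], [-49.1, -15.4, 30.5]]
side   post up 77 [[48.9, -32.3, 19.2], [61.6, -18.2, 23.0], [65.2, 27.0, 27.1]]
side   plate low 27 [[-63.0, -25.7, 33.4], [-57.0, -19.4, 35.4], [-48.5, 2.7, 37.7]]
side   plate up 76 [[48.4, -26.2, 31.0], [57.3, -4.0, 34.8], [62.6, 21.8, 36.5]]
F [[-3.52, -0.23, -6.91], [-2.43, 0.74, -6.44]]
```

View pics/side10c.png

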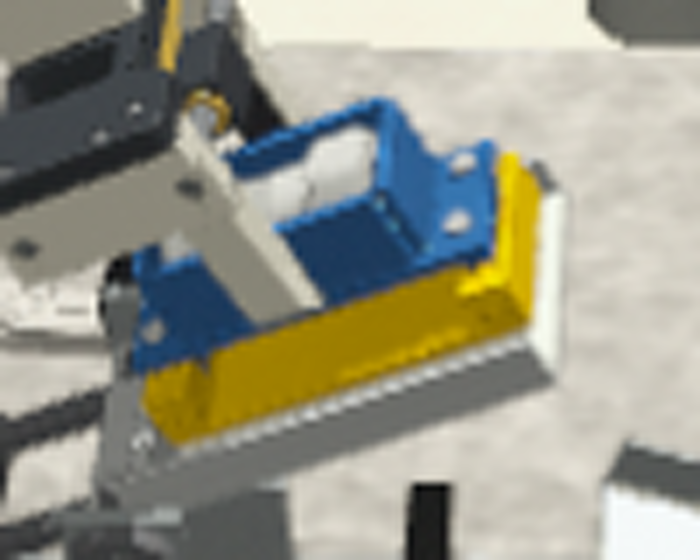

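No contact at 49.5 mm, which is below post-top contact at 52 mm, so the lugs look to be entering the notches. I'll carry on gently.

Request:
play_rows(increments=[{"turn": [0,0,0],"offset": [0,0,0.05],"hand": 0.3},{"turn": [0,0,0],"offset": [0,0,0.1],"hand": 0.3},{"turn": [0,0,0],"offset": [0,0,0.15],"hand": 0.3},{"turn": [0,0,0],"offset": [0,0,0.2],"hand": 0.3},{"turn": [0,0,0],"offset": [0,0,0.2],"hand": 0.3}])

```text
time: 13.75
tcp_pos: [0.4586, -0.0191, 0.2228]
tcp_rot: [[-0.907, -0.014, 0.421], [-0.013, 1.0, 0.006], [-0.421, 0.0, -0.907]]
wrist_force: [0.2, 0.2, -7.1]
grip_width: 0.537
```

```bash
python3 m.py 11 1
```

```text
t 13.75 tcp [ 0.4586 -0.0191  0.2228] F [ 0.15  0.17 -7.07] T [0.011 0.745 0.018] w 0.537 J [ -11.1    1.1  123.8    9.7   31.  -109.2]
sledframe mm [-0.43  1.48 47.48] roterr [-0.0002  0.0016  0.    ] F tray [-2.85  0.17 -6.47]
offset cm [-0.04, 0.01, 0.35] turn [0.0002, -0.0016, -0.0] |d| 0.004
wrist   post low 712 [[-65.0, -30.3, 21.1], [-63.2, -0.3, 22.6], [-49.8, 30.6, 24.3]]
wrist   plate low 1836 [[-62.5, -23.8, 31.0], [-56.1, 0.3, 32.4], [-48.0, 24.4, 33.9]]
F [[-3.19, 0.18, -5.81]]
```

Request:
play_rows(increments=[{"turn": [0,0,0],"offset": [0,0,0.05],"hand": 0.3},{"turn": [0,0,0],"offset": [0,0,0.1],"hand": 0.3},{"turn": [0,0,0],"offset": [0,0,0.15],"hand": 0.3},{"turn": [0,0,0],"offset": [0,0,0.15],"hand": 0.3}])

```text
time: 14.3
tcp_pos: [0.4592, -0.0191, 0.2214]
tcp_rot: [[-0.907, -0.014, 0.421], [-0.013, 1.0, 0.006], [-0.421, 0.0, -0.907]]
wrist_force: [-0.1, 0.4, -7.7]
grip_width: 0.533
```

```bash
python3 m.py 12 2
```

```text
t 14.3 tcp [ 0.4592 -0.0191  0.2214] F [-0.09  0.37 -7.68] T [-0.023  0.803  0.021] w 0.5328 J [ -11.1    1.3  123.8    9.8   30.8 -109.2]
sledframe mm [-0.45  1.45 45.98] roterr [-0.0002  0.0016  0.    ] F tray [-3.33  0.37 -6.93]
offset cm [-0.04, 0.02, 0.2] turn [0.0002, -0.0016, -0.0] |d| 0.002
wrist   post low 733 [[-65.0, -30.2, 21.0], [-63.2, 0.3, 22.7], [-50.0, 30.7, 24.4]]
wrist   plate low 1837 [[-62.5, -23.9, 29.4], [-56.1, 0.3, 30.9], [-48.1, 24.3, 32.5]]
side   post low 33 [[-63.8, -32.6, 19.2], [-55.8, -28.1, 23.1], [-48.8, -20.1, 27.3]]
side   post up 74 [[49.7, -32.9, 19.0], [62.5, -19.8, 23.2], [65.7, 27.8, 28.0]]
side   plate low 29 [[-63.5, -26.3, 29.8], [-57.7, -17.2, 31.7], [-48.9, 8.7, 33.1]]
side   plate up 68 [[48.4, -24.8, 29.4], [57.0, -0.5, 31.4], [62.8, 22.3, 33.5]]
F [[-3.95, -0.78, -6.94], [-3.31, 0.06, -7.06]]
```

View pics/side12c.png

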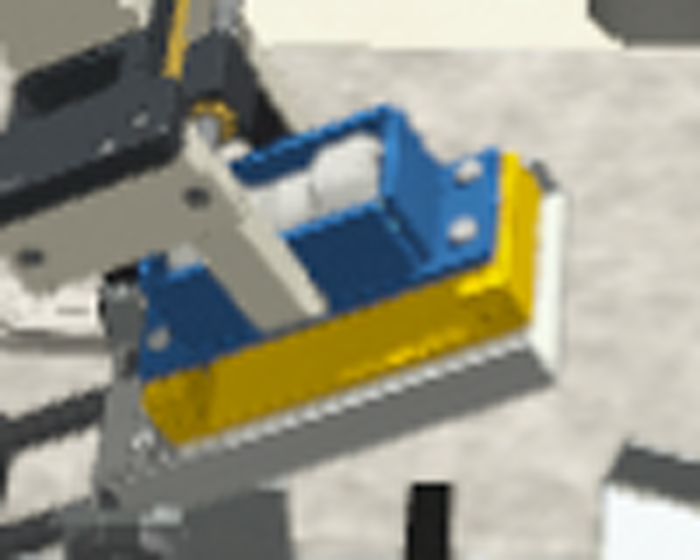

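Request:
play_rows(increments=[{"turn": [0,0,0],"offset": [0,0,0.05],"hand": 0.3},{"turn": [0,0,0],"offset": [0,0,0.1],"hand": 0.3},{"turn": [0,0,0],"offset": [0,0,0.1],"hand": 0.3}])

```text
time: 14.78
tcp_pos: [0.4596, -0.0191, 0.2205]
tcp_rot: [[-0.907, -0.014, 0.421], [-0.013, 1.0, 0.006], [-0.421, 0.0, -0.907]]
wrist_force: [-0.7, -0.3, -7.1]
grip_width: 0.534
```

```bash
python3 m.py 13 1
```

```text
t 14.775 tcp [ 0.4596 -0.0191  0.2205] F [-0.68 -0.32 -7.13] T [0.057 0.789 0.   ] w 0.5344 J [ -11.1    1.5  123.9    9.8   30.6 -109.2]
sledframe mm [-0.45  1.48 44.97] roterr [-0.0002  0.0016  0.    ] F tray [-3.63 -0.31 -6.17]
offset cm [-0.04, 0.01, 0.1] turn [0.0002, -0.0016, -0.0] |d| 0.001
wrist   post low 750 [[-65.1, -30.3, 21.2], [-63.3, 0.6, 22.6], [-50.1, 30.7, 24.4]]
wrist   plate low 1841 [[-62.5, -23.8, 28.5], [-56.1, 0.3, 29.9], [-48.1, 24.3, 31.3]]
F [[-3.46, -0.73, -7.11]]
```

Request:
play_rows(increments=[{"turn": [0,0,0],"offset": [0,0,0.03],"hand": 0.3},{"turn": [0,0,0],"offset": [0,0,0.06],"hand": 0.3},{"turn": [0,0,0],"offset": [0,0,0.06],"hand": 0.3}])

```text
time: 15.2
tcp_pos: [0.4599, -0.0191, 0.22]
tcp_rot: [[-0.907, -0.014, 0.421], [-0.013, 1.0, 0.006], [-0.421, 0.0, -0.907]]
wrist_force: [0.8, 1.0, -8.7]
grip_width: 0.534
```

```bash
python3 m.py 13 1
```

```text
t 15.2 tcp [ 0.4599 -0.0191  0.22  ] F [ 0.82  1.03 -8.67] T [0.016 0.817 0.028] w 0.5338 J [ -11.     1.5  123.9    9.8   30.5 -109.3]
sledframe mm [-0.41  1.48 44.41] roterr [-0.0002  0.0015 -0.    ] F tray [-2.9   1.02 -8.21]
offset cm [-0.04, 0.01, 0.04] turn [0.0002, -0.0015, 0.0] |d| 0.001
wrist   post low 761 [[-65.1, -30.3, 21.1], [-63.3, 0.3, 22.6], [-50.1, 30.7, 24.3]]
wrist   plate low 1848 [[-62.5, -23.8, 27.8], [-56.1, 0.3, 29.3], [-48.1, 24.3, 30.7]]
F [[-3.79, -0.53, -5.91]]
```

Plate top is 6.7 mm above the post tops; home would be 6.0 (plate thickness). About 0.7 mm remains.

Request:
play_rows(increments=[{"turn": [0,0,0],"offset": [0,0,0.03],"hand": 0.3},{"turn": [0,0,0],"offset": [0,0,0.06],"hand": 0.3},{"turn": [0,0,0],"offset": [0,0,0.06],"hand": 0.3}])

```text
time: 15.62
tcp_pos: [0.4602, -0.0191, 0.2195]
tcp_rot: [[-0.907, -0.014, 0.421], [-0.013, 1.0, 0.006], [-0.421, 0.0, -0.907]]
wrist_force: [-0.6, 0.1, -6.9]
grip_width: 0.535
```

```bash
python3 m.py 14 3
```

```text
t 15.625 tcp [ 0.4602 -0.0191  0.2195] F [-0.64  0.06 -6.85] T [0.02  0.752 0.004] w 0.5355 J [ -11.     1.6  123.9    9.8   30.4 -109.3]
sledframe mm [-0.37  1.44 43.84] roterr [-0.0002  0.0014  0.0001] F tray [-3.47  0.07 -5.94]
offset cm [-0.04, 0.02, -0.02] turn [0.0002, -0.0014, -0.0001] |d| 0.0
wrist   post low 771 [[-65.0, -30.3, 21.0], [-63.2, 0.3, 22.6], [-50.1, 30.7, 24.2]]
wrist   plate low 1803 [[-62.4, -23.8, 27.2], [-56.1, 0.3, 28.7], [-48.1, 24.3, 30.3]]
side   post low 26 [[-65.1, -32.0, 19.5], [-55.8, -30.0, 23.0], [-49.5, -24.1, 25.8]]
side   post up 61 [[48.2, -32.7, 19.1], [63.0, -22.8, 22.7], [65.5, 26.8, 25.9]]
side   plate low 29 [[-63.4, -27.5, 28.4], [-57.2, -19.1, 30.0], [-48.7, 3.5, 32.8]]
side   plate up 67 [[48.2, -26.0, 27.0], [57.2, -1.7, 29.8], [63.1, 20.1, 32.3]]
top   post up 59 [[49.4, -30.2, 19.6], [57.8, 4.8, 24.1], [64.7, 30.8, 29.1]]
top   plate up 150 [[48.3, -22.7, 27.6], [55.5, 0.2, 30.4], [62.2, 24.1, 32.9]]
F [[-2.9, -0.55, -5.62], [-3.79, 0.31, -5.43], [-2.89, 0.51, -5.3]]
```

View pics/side14c.png

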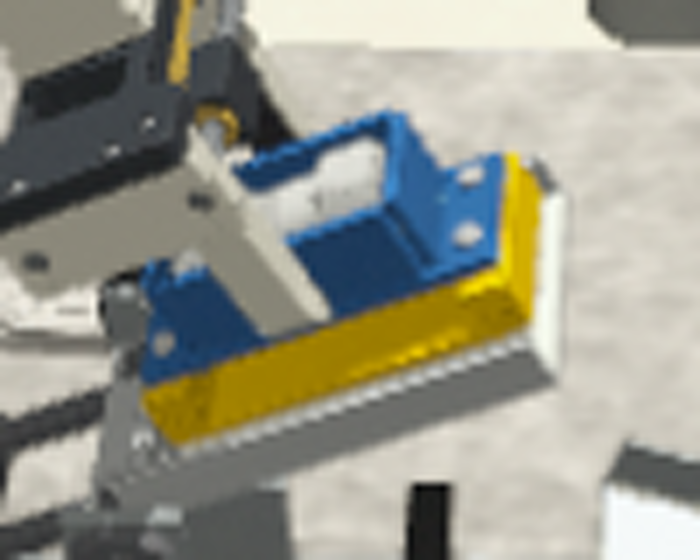

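The lugs are home: the plate sits on the posts (6.1 mm against 6.0), grip point at 43.8 mm, the tray at rest, and about 1.3 N has been taken off the wrist. I'll open and withdraw along the tool axis.

Request:
play_rows(increments=[{"turn": [0,0,0],"offset": [0,0,0],"hand": 1},{"turn": [0,0,0],"offset": [0,0,0],"hand": 1},{"turn": [0,0,0],"offset": [0,0,-1],"hand": 1},{"turn": [0,0,0],"offset": [0,0,-4],"hand": 1},{"turn": [0,0,0],"offset": [0,0,-8],"hand": 1},{"turn": [0,0,0],"offset": [0,0,-13],"hand": 1},{"turn": [0,0,0],"offset": [0,0,-18],"hand": 1},{"turn": [0,0,0],"offset": [0,0,-20],"hand": 1}])

```text
time: 16.77
tcp_pos: [0.3752, -0.0204, 0.4044]
tcp_rot: [[-0.905, -0.014, 0.426], [-0.013, 1.0, 0.005], [-0.426, -0.001, -0.905]]
wrist_force: [0.0, -0.6, -0.8]
grip_width: 1.0
```

```bash
python3 - <<'E'
from h import *
st()
p=read_camera('side'); save(p,'side15')
i=p['pixels'][60:260,170:430,::-1]; cv2.imwrite('pics/side15c.png',cv2.resize(i,None,fx=3,fy=3,interpolation=cv2.INTER_CUBIC))
E
```

```text
t 16.775 tcp [ 0.3752 -0.0204  0.4044] F [ 0.05 -0.57 -0.77] T [-0.015  0.212 -0.081] w 0.9996 J [ -14.8  -21.   114.9    7.4   61.8 -107.7]
```

View pics/side15c.png

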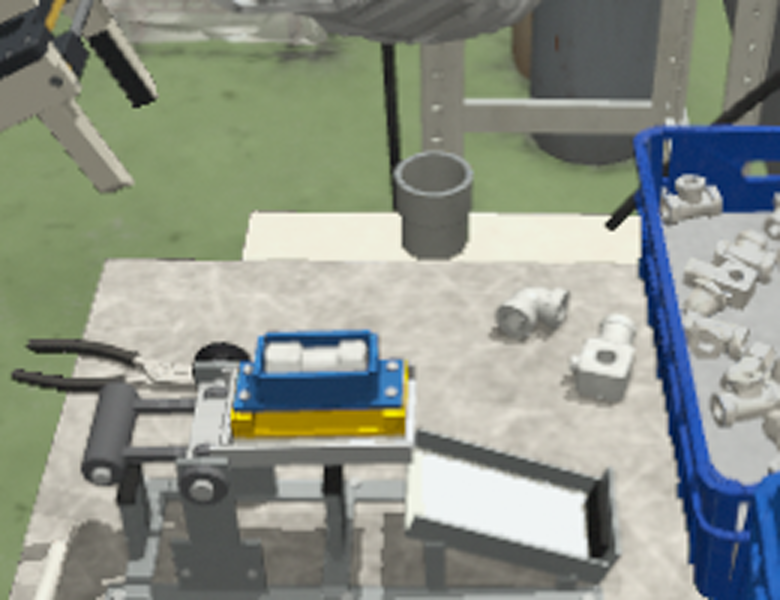

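The tray is tipping by itself, now about level (crop 325,450), with the cradle keyed flat on the sled and the gripper well clear. I'll hold still and wait.

Request:
play_rows(increments=[{"turn": [0,0,0],"offset": [0,0,0],"hand": 1},{"turn": [0,0,0],"offset": [0,0,0],"hand": 1},{"turn": [0,0,0],"offset": [0,0,0],"hand": 1},{"turn": [0,0,0],"offset": [0,0,0],"hand": 1},{"turn": [0,0,0],"offset": [0,0,0],"hand": 1},{"turn": [0,0,0],"offset": [0,0,0],"hand": 1},{"turn": [0,0,0],"offset": [0,0,0],"hand": 1},{"turn": [0,0,0],"offset": [0,0,0],"hand": 1}])

```text
time: 17.82
tcp_pos: [0.3759, -0.0203, 0.4008]
tcp_rot: [[-0.907, -0.014, 0.421], [-0.013, 1.0, 0.006], [-0.421, 0.0, -0.907]]
wrist_force: [0.2, -0.1, 0.5]
grip_width: 0.997
```

Request:
play_rows(increments=[{"turn": [0,0,0],"offset": [0,0,0],"hand": 1},{"turn": [0,0,0],"offset": [0,0,0],"hand": 1},{"turn": [0,0,0],"offset": [0,0,0],"hand": 1},{"turn": [0,0,0],"offset": [0,0,0],"hand": 1},{"turn": [0,0,0],"offset": [0,0,0],"hand": 1},{"turn": [0,0,0],"offset": [0,0,0],"hand": 1},{"turn": [0,0,0],"offset": [0,0,0],"hand": 1},{"turn": [0,0,0],"offset": [0,0,0],"hand": 1}])

```text
time: 18.82
tcp_pos: [0.3759, -0.0203, 0.4008]
tcp_rot: [[-0.907, -0.014, 0.421], [-0.013, 1.0, 0.006], [-0.421, 0.0, -0.907]]
wrist_force: [-0.4, -0.0, -0.1]
grip_width: 0.995
```

Request:
play_rows(increments=[{"turn": [0,0,0],"offset": [0,0,0],"hand": 1},{"turn": [0,0,0],"offset": [0,0,0],"hand": 1},{"turn": [0,0,0],"offset": [0,0,0],"hand": 1},{"turn": [0,0,0],"offset": [0,0,0],"hand": 1},{"turn": [0,0,0],"offset": [0,0,0],"hand": 1},{"turn": [0,0,0],"offset": [0,0,0],"hand": 1},{"turn": [0,0,0],"offset": [0,0,0],"hand": 1},{"turn": [0,0,0],"offset": [0,0,0],"hand": 1}])

```text
time: 19.82
tcp_pos: [0.3759, -0.0203, 0.4008]
tcp_rot: [[-0.907, -0.014, 0.421], [-0.013, 1.0, 0.006], [-0.421, 0.0, -0.907]]
wrist_force: [-0.0, 0.9, 0.6]
grip_width: 0.998
```

```bash
python3 - <<'E'
from h import *
st()
p=read_camera('side'); save(p,'side16')
i=p['pixels'][60:260,170:430,::-1]; cv2.imwrite('pics/side16c.png',cv2.resize(i,None,fx=3,fy=3,interpolation=cv2.INTER_CUBIC))
E
```

```text
t 19.825 tcp [ 0.3759 -0.0203  0.4008] F [-0.01  0.92  0.6 ] T [0.031 0.166 0.044] w 0.9977 J [ -14.8  -20.6  115.1    7.4   61.6 -107.8]
```

View pics/side16c.png

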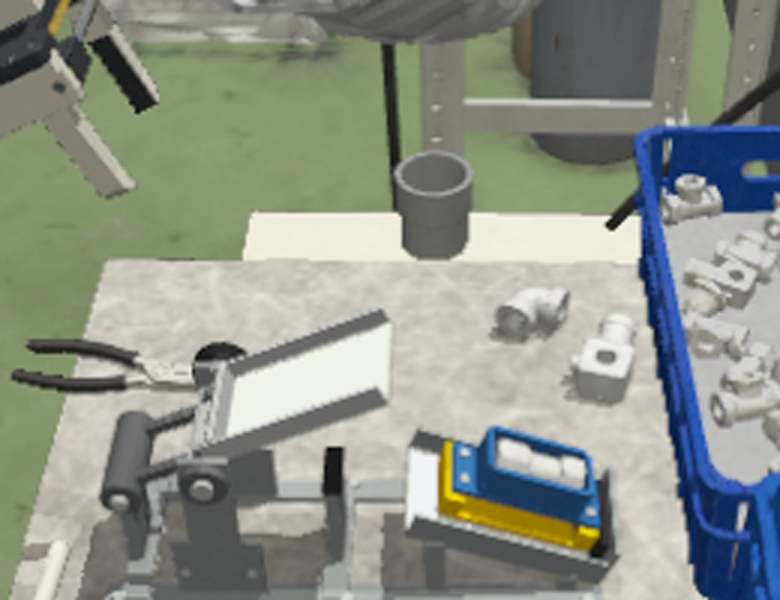

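The sled and cradle now lie keyed on the deck against the buffer (crop 520,490), and the empty tray has swung back. I'll check the numbers after one more second.

Request:
play_rows(increments=[{"turn": [0,0,0],"offset": [0,0,0],"hand": 1},{"turn": [0,0,0],"offset": [0,0,0],"hand": 1},{"turn": [0,0,0],"offset": [0,0,0],"hand": 1},{"turn": [0,0,0],"offset": [0,0,0],"hand": 1},{"turn": [0,0,0],"offset": [0,0,0],"hand": 1},{"turn": [0,0,0],"offset": [0,0,0],"hand": 1},{"turn": [0,0,0],"offset": [0,0,0],"hand": 1},{"turn": [0,0,0],"offset": [0,0,0],"hand": 1}])

```text
time: 20.88
tcp_pos: [0.3759, -0.0203, 0.4008]
tcp_rot: [[-0.907, -0.014, 0.421], [-0.013, 1.0, 0.006], [-0.421, 0.0, -0.907]]
wrist_force: [-0.5, -0.0, -0.2]
grip_width: 1.003
```

```bash
python3 - <<'E'
from h import *
st()
a=np.radians(-21); c,s=np.cos(PSI),np.sin(PSI)
x=np.array([np.cos(a)*c,np.cos(a)*s,np.sin(a)]);z=np.array([-np.sin(a)*c,-np.sin(a)*s,np.cos(a)]);RD=np.c_[x,np.cross(z,x),z]
D=np.array([.554,-.029,.0715])
for n in ['side','top']:
    p=read_camera(n); save(p,n+'17'); H=hsv(p);P,r,cc=full(p);h=H[r,cc]; Q=(P-D)@RD*1000
    b=(h[:,0]>100)&(h[:,0]<125)&(h[:,1]>120)&(Q[:,0]>0)&(Q[:,0]<165)&(abs(Q[:,1])<50)&(Q[:,2]>10)&(Q[:,2]<80)
    B=Q[b]; pl=B[(B[:,2]<42)&(abs(B[:,0]-np.median(B[:,0]))>42)]; top=B[B[:,2]>54]
    print(n,'blue',np.percentile(B,[1,99],axis=0).round(1).tolist(),'plate',np.median(pl,0).round(1) if len(pl) else 0,'rim z',np.percentile(top[:,2],[50,90]).round(1))
    A=np.c_[top[:,:2],np.ones(len(top))]; print('rim slope',np.linalg.lstsq(A,top[:,2],rcond=None)[0].round(3))
    R=(P-M)@RT*1000
    w=(h[:,1]<40)&(h[:,2]>150)&(abs(R[:,0])<50)&(abs(R[:,1]+9)<30)&(abs(R[:,2])<8); print('tray floor z',np.median(R[w,2]).round(1),w.sum())
    p0=pickle.load(open(n+'0.pkl','rb'))
    for t in ['bonnet','tape','brown_bottle','square_fitting']:
        q=regions_of(p,t)[:1]; print(t,[(round(k['conf'],2),np.round(k['at'],1).tolist()) for k in q])
E
```

```text
t 20.875 tcp [ 0.3759 -0.0203  0.4008] F [-0.5  -0.02 -0.22] T [ 0.012  0.209 -0.007] w 1.0027 J [ -14.8  -20.6  115.1    7.4   61.6 -107.8]
side blue [[27.6, -19.3, 25.9], [152.5, 32.3, 61.3]] plate [122.8  -7.2  29.1] rim z [58.  60.3]
rim slope [6.0000e-03 1.0000e-03 5.7352e+01]
tray floor z -0.3 604
bonnet [(0.73, [303.6, 259.0])]
tape [(0.95, [305.5, 351.2])]
brown_bottle [(0.73, [238.7, 333.1])]
square_fitting [(0.89, [180.6, 368.9])]
top blue [[30.1, -15.3, 27.4], [145.3, 32.4, 61.6]] plate [114.6  -6.9  31. ] rim z [59.2 61. ]
rim slope [1.2000e-02 6.0000e-03 5.7866e+01]
tray floor z 0.5 1345
bonnet [(0.85, [282.2, 411.2])]
tape [(0.75, [194.9, 410.1])]
brown_bottle [(0.6, [173.7, 407.8])]
square_fitting [(0.88, [161.2, 250.3])]
```

```bash
python3 -c "
from h import *
print(job_done()); st()"
```

```text
the job is handed in; nothing more can be done
None
the job is handed in; nothing more can be done
```

I handed the job in at about 21 s of the 56 s allowed, with every check I could make looking good. The hand-in gives no verdict.

**What I did:** I gripped the cradle and tilted it toward the side camera to see the lugs from below; the wide lug was at the end away from the robot. I then lowered it at the 25° slope, in millimetre steps, onto the sled, which lay about 9 mm to the left of the tray's middle. The lugs went into the notches on the first descent, so no search was needed.
- **Fully home:** the grip point was at 43.8 mm (44 expected), the plate about 6.1 mm above the posts (6 expected), the contact about 1.3 N, and the tray at rest.
- **Release:** I opened the gripper and drew back. The tray was tipping by itself when I next looked, with the gripper well clear.

**Last checks:**

| Check | Measured | Needed |
|---|---|---|
| Cradle grip point above deck | about 44 mm | 41.5–46.5 mm |
| Distance down from the deck's upper edge | about 90 mm | 62–120 mm |
| Sideways on the deck | about 7 mm | within 22 mm |
| Tilt to the deck | about 0.01 rad | below 0.06 rad |
| Tray floor | within 0.5 mm of its rest plane | tilt below 0.1 rad |
| Force on the robot | sensor noise only | touching nothing |

**Bystanders:** they show no sign of having been touched, and most of the network positions match the start. Two readings disagreed:
- The side camera's brown bottle hit was on the deck, clearly a false one; the top camera has the bottle where it was at the start.
- The tape and bonnet positions shifted by up to 9 pixels between the two network readings. I put this down to differences in what the network marked and did not check it further.

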